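Ready the reed tester for a batch of combs

ROBOT

A 6-joint arm with a two-finger parallel gripper is mounted at the origin on the work surface. World frame = base frame: x ahead of the robot, y to its left, z up, the work surface at z = 0. Lengths are in m, angles in rad, forces in N, time in s.
With the tool pointing down it reaches from about 0.325 to 0.775 m from the base axis. Payload 5.5 kg.
Tool frame: the origin (TCP) lies at the very end of the fingers, on their centre line; the grasp point (between the pads) lies 19 mm behind it; z points along the fingers, y is the line along which they close (so a half turn about z gives the same grasp; the last joint's range is limited). The gripper opens to 85 mm and grips with 20 to 120 N. Pads are 22 mm wide; open, the fingers measure 114 mm over their backs; the gripper's body (76 mm by 85 mm) begins 54 mm behind the grasp point. The pads swing forward as they close: fully open they stand 13 mm farther back than shut.
Start: joints at [1.192, 0.091, 1.231, -0, 1.82, -0.057], TCP at [0.19, 0.569, 0.231] pointing down, gripper open.
Joint ranges: [-2.87, 2.87], [-0.86, 2.18], [0.17, 2.46], [-1.51, 4.65], [0.06, 2.69], [-2.65, 2.65]. Speed limits (rad/s): [2.57, 2.57, 3.01, 3.14, 3.14, 3.14].

INTERFACE

Orientations are given as a unit quaternion [x, y, z, w].
In Python, from workcell import env, viewer gives the robot as it stands. The module is installed in compiled form; this text tells all that it offers.
- The arm moves only by the tool play_rows, never from a script. Its argument "moves" is a list of rows, each a list of 6 numbers: the shift along the tool's x, y, z in units of 2 cm (1.0 is 2 cm), then the turn, a rotation vector about the tool's x, y, z in units of 4 degrees (1.0 is 4 degrees). A call has exactly 8 rows; each row shifts and turns the commanded pose from where the row before left it, along the tool's axes as they then stand; what a row does not reach is not made up. A row lasts 1/10 s, in which the tool goes at most 50 mm and 8.59 degrees, less where a joint would pass 70% of its speed; a pose out of reach is approached as far as the arm can. A call with a number of a shift or a turn outside -1 to 1 is refused whole. A call with a gripper value outside its range is refused whole. "gripper" is the opening, from 0 (shut) to 1 (fully open), set as the call begins (left out, the last holds). The fingers move at their own pace and stop on an object; "newtons" is the grip in N (left out, the last holds). Time passes only in rows, so rows that do not move let the fingers close, or fill a call up. It gives the time, the measured TCP pose, the force, the opening and the grip force at its end, in the units of the state.
- env.get_obs(): the state, without advancing time (a new reading comes with each control period).
- viewer.grab_frame(name): name is "side" or "top" or "wrist"; returns (picture, depth): 480x640x3 uint8, red, green, blue; 480x640 float32, m along the optical axis (not along the pixel's ray), 0 where there is no reading.
- viewer.get_calibration(name): a dict with "K" (3x3 intrinsics, pixels), "R" (3x3) and "t" (3): a world point X has camera coordinates R X + t; the wrist camera has in their place "mount" (4x4, takes a point from camera to tool coordinates, whose origin is the TCP and whose axes are the flange's). Camera axes: x right, y down, z forward; pixel columns grow to the right and rows downward; lengths in m; the calibration is good to about 2 mm. A picture is of the moment at which its call begins: read the wrist's pose just before it. get_calibration takes no time and is no camera call.
- env.job_done(): hands the job in; it is judged then, once.
The state is a dict: "clock": time; "joint_pos": joint angles; "dq": joint speeds; "joint_efforts": joint torques, N m; "tool_pos": TCP position; "tool_rot": TCP orientation; "contact_force": force on the tool from outside, world axes, zero at the start; "moment": the same for the moment, N m; "gripper_width": finger opening in m; "grip_force": force on a finger pad.
Only numpy, scipy, OpenCV 4.12 (cv2) and the standard library are available. Lean on these libraries where they do the work, as an engineer would, in place of code of your own. Each camera call takes 0.05 s, during which the arm holds its last target. There are 200 camera calls.

TASK

Get the reed tester ready for the next batch: slide the narrower air sleeve, chamfered foot down, fully home in the tester's port, and then turn the bellows handwheel by its handle one full turn clockwise (seen from above), so that the handle comes back to where it started. Stack all the finished combs on the sloping rack in one pile in the middle of the shelf, each lying flat, lengthways down the slope, with its end against the backstop (this may be done at any time before the button). When all of that is done, and not with the port still open, press the chrome button fully down to start the bellows; do not disturb the other things on the bench.

Things in the scene. Friction and masses are not known exactly. Their poses are not given: they have to be found in the camera images.
- tester: The reed tester, fixed; place and yaw vary. Origin under the middle of its 230 x 310 mm base, x away from the robot, y left, z up. At -y the wooden wind chest (130 mm square, top 90 mm above the bench) with the port; at +y the grey bellows drive (150 x 140 mm, top 100 mm) with the aluminium handwheel; in front of the chest, nearer the robot, a low console with the chrome button.
- port (a point): Centre of the mouth of the round port (bore) in the flat top of the wind chest, at chest-top height. The bore is vertical, 41.5 mm in diameter, open 78 mm down. The wheel's axis is 155 mm to the left of it and 25 mm nearer the tester's front.
- sleeve: The narrower of two turned aluminium air sleeves, standing on the bench. Origin at the centre of its underside, z up. Body 40 mm in diameter from 0 to 40 mm (lowest 4 mm chamfered by 1.5 mm), flange 56 mm from 40 to 48 mm, square neck 29 x 29 mm (sides along x and y) from 48 to 94 mm, round lip 42 mm from 94 to 100 mm. 0.2 kg. Home when its flange rests on the chest top: origin 40 mm below the port's mouth.
- handwheel (a joint): Angle of the handwheel, rad, growing clockwise seen from above and counting on through the turns (one turn adds 6.28); at 0 the handle points to the tester's -x, at 1.57 to its +y. Starts anywhere from -1.5 to 1.5. Vertical axis, slight friction (0.06 N m), no detent; stays where it is left.
- wheel_axis (a point): Point on the handwheel's vertical axis, at the height of the middle of the handle. The wheel is 125 mm in diameter, its rim 120 to 132 mm above the bench.
- handle (a point): Middle of the handwheel's upright revolving handle (black, 25 mm in diameter, 46 mm tall, from 136 to 182 mm above the bench), 50 mm from the wheel's axis; the handle spins freely on its pin, so the hand need not turn with the wheel.
- start_button (a joint): Travel of the chrome start button, m: 0 released, 0.006 fully down; sprung, about 5 N pushes it fully down; pressed straight down.
- start_button_top (a point): Centre of the top of the chrome start button (34 mm in diameter, in a dark 50 mm collar) on the console; about 77 mm above the bench.
- rack: The aluminium sloping rack, fixed to the bench at a place and yaw that vary; origin under the middle of its 170 x 110 mm base.
- rack_shelf: The rack's flat shelf, 155 mm along the slope, 100 mm wide, falling 0.30 rad (17 degrees) to the backstop at its low end, the far end from the robot. Origin on its surface at the foot of the backstop's face, mid-width, 22 mm above the bench; x down the slope into the backstop, y across, z square to the surface; it spans x = -155 to 0 mm. Backstop 62 mm high; no side walls.
- comb1: A finished comb: blue acrylic comb with a brass reed plate on both faces, one flat rigid block 110 x 34 x 12 mm, 0.11 kg; lies flat on the bench. Origin at the centre of its underside, x along its length, y across its width, z up. It may lie either way round and either face up. All combs are alike; three or four of them are there in a run.
- comb2: A finished comb: blue acrylic comb with a brass reed plate on both faces, one flat rigid block 110 x 34 x 12 mm, 0.11 kg; lies flat on the bench. Origin at the centre of its underside, x along its length, y across its width, z up. It may lie either way round and either face up. All combs are alike; three or four of them are there in a run.
- comb3: A finished comb: blue acrylic comb with a brass reed plate on both faces, one flat rigid block 110 x 34 x 12 mm, 0.11 kg; lies flat on the bench. Origin at the centre of its underside, x along its length, y across its width, z up. It may lie either way round and either face up. All combs are alike; three or four of them are there in a run.
- comb4: A finished comb: blue acrylic comb with a brass reed plate on both faces, one flat rigid block 110 x 34 x 12 mm, 0.11 kg; lies flat on the bench. Origin at the centre of its underside, x along its length, y across its width, z up. It may lie either way round and either face up. All combs are alike; three or four of them are there in a run.
- wide_sleeve: Bystander: an air sleeve of the same make, height and neck as the right one but too wide for the port: body 54 mm and flange 70 mm in diameter. Origin at the centre of its underside.
- scraper: Bystander: steel reed scraper with a boxwood handle, 190 mm long, lying on the bench.
- cover_plate: Bystander: round domed nickel cover plate, 96 mm in diameter, 14 mm high, lying on the bench.
- reed_plate: Bystander: a loose bare brass reed plate, 140 x 42 mm and only 4 mm thick (no blue comb in it), lying on the bench.
- screw_jar: Bystander: closed screw jar, 56 mm in diameter, 75 mm tall, standing.
- dust_brush: Bystander: small dust brush lying on the bench.
- calipers: Bystander: digital calipers, 150 mm long, lying on the bench.
Not all that is in view belongs to the job. What is shaped like the rack but purple is not meant.

How it is judged:
By the outcome, as a careful person would: the job done as asked, in the order asked, and still so for the second after the job is handed in, with the robot touching nothing.
Of comb1, comb2, comb3, comb4 only 3 to 4 are there at a start; the rules pass over those that are not, and their reading is None.
At some moment in a run one of comb1, comb2, comb3, comb4 may be knocked a few centimetres aside while the robot is not near it.
Once in a run the grip may slacken for a moment while it holds something.
It also fails if it takes over 208 s, if anything falls off the work surface, if the arm or the gripper's body presses on something with over 40 N, if the wrist force passes 120 N, or if a joint passes its speed limit or range.

## Working session

There is one attempt and no reset: what is moved stays moved. The work goes in short steps, Python scripts to look and compute and a tool call to move; the robot and the scene stay as the last step left them, time stands still between calls to the robot, and variables do not carry over. Pictures are saved under pics/ and viewed, at most 14 in all, crops included, and the job is handed in when it is done.

Besides the shell and the picture viewer there is one more tool, called in YAML: its name, and indented under it one key for each argument. play_rows: Moves the arm, as the interface text tells. Its arguments: {"type":"object","properties":{"moves":{"type":"array"},"gripper":{"type":"number"},"newtons":{"type":"number"}},"required":["moves"]}

```bash
mkdir -p pics; cat > h.py <<'E'
import numpy as np, cv2
from workcell import env, viewer
from scipy.spatial.transform import Rotation as Ro
def grab(n,save=None):
    o=env.get_obs(); im,d=viewer.grab_frame(n); c=viewer.get_calibration(n)
    if save: cv2.imwrite('pics/'+save,im[:,:,::-1])
    K=np.array(c['K'])
    if n=='wrist':
        M=np.array(c['mount']); R=Ro.from_quat(o['tool_rot']).as_matrix()
        A=R@M[:3,:3]; b=R@M[:3,3]+np.array(o['tool_pos'])
    else:
        Rr=np.array(c['R']); A=Rr.T; b=-Rr.T@np.array(c['t'])
    v,u=np.mgrid[:480,:640]
    P=np.stack([(u-K[0,2])/K[0,0]*d,(v-K[1,2])/K[1,1]*d,d],-1)@A.T+b
    P[d==0]=np.nan
    return im,d,P
def blobs(m,P,mn=60):
    n,l,s,c=cv2.connectedComponentsWithStats(m.astype(np.uint8))
    for i in range(1,n):
        if s[i,4]<mn: continue
        q=P[l==i]; q=q[~np.isnan(q[:,0])]
        r=cv2.minAreaRect((q[:,:2]*1000).astype(np.float32))
        print('px',c[i].round(),'n',s[i,4],'ctr',q.mean(0).round(4),'z',np.percentile(q[:,2],[5,50,95]).round(4),'rect',np.round(r[0],1),np.round(r[1],1),round(r[2],1))
E
python3 - <<'E'
from h import *
o=env.get_obs(); print({k:np.round(v,3) for k,v in o.items()})
for n in('top','side'):
    im,d,P=grab(n,n+'0.png'); np.save(n+'P.npy',P); np.save(n+'I.npy',im)
c=viewer.get_calibration('wrist'); print(c)
E
```

```text
{'clock': np.float64(0.0), 'joint_pos': array([ 1.192,  0.092,  1.232,  0.   ,  1.82 , -0.057]), 'dq': array([ 0.001, -0.   , -0.001,  0.   , -0.   ,  0.001]), 'joint_efforts': array([-0.0000e+00, -4.5873e+01, -4.1803e+01,  0.0000e+00,  1.1000e-02,
        0.0000e+00]), 'tool_pos': array([0.19 , 0.569, 0.23 ]), 'tool_rot': array([ 0.16 ,  0.987, -0.001, -0.   ]), 'contact_force': array([0.183, 0.231, 0.046]), 'moment': array([ 0.015, -0.04 ,  0.004]), 'grip_force': np.float64(0.0), 'gripper_width': np.float64(0.085)}
{'K': array([[382.4617647 ,   0.        , 320.93695854],
       [  0.        , 382.4617647 , 240.54952334],
       [  0.        ,   0.        ,   1.        ]]), 'mount': array([[-1.45776768e-04, -9.44332953e-01, -3.28991265e-01,
         8.66299680e-02],
       [ 9.99999863e-01, -3.02929836e-04,  4.26424325e-04,
         7.84399880e-04],
       [-5.02347812e-04, -3.28991158e-01,  9.44332868e-01,
        -1.42692788e-01],
       [ 0.00000000e+00,  0.00000000e+00,  0.00000000e+00,
         1.00000000e+00]])}
```

View pics/top0.png

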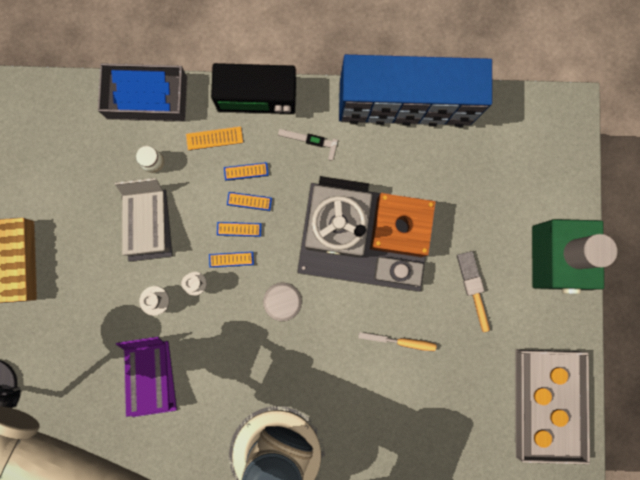

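View pics/side0.png

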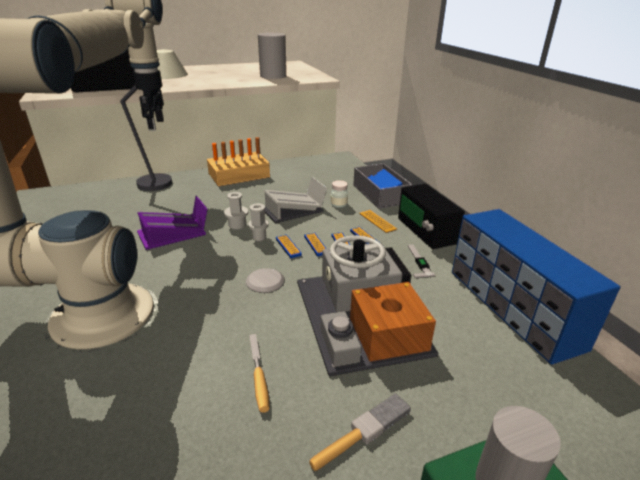

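The top view shows four combs at about (246,171), (249,201), (238,229) and (231,260). The narrow sleeve is at (193,283), the wide one at (153,300) and the grey rack at (147,220). On the tester, the wheel is at (340,222), the handle at (361,230), the port at (404,224) and the button at (401,271).

```bash
python3 - <<'E'
from h import *
P=np.load('topP.npy'); I=np.load('topI.npy').astype(int)
def at(u,v,r=2):
    q=P[v-r:v+r+1,u-r:u+r+1].reshape(-1,3); return np.nanmedian(q,0).round(4)
for n,p in dict(c1=(246,171),c2=(249,201),c3=(238,229),c4=(231,260),sl=(193,283),wide=(153,300),axis=(340,222),handle=(361,231),port=(404,224),button=(401,271),jar=(149,157),plate=(215,138),cover=(282,301)).items(): print(n,at(*p))
Z=P[...,2]
# combs
r,g,b=I[...,0],I[...,1],I[...,2]
roi=np.zeros(Z.shape,bool); roi[155:275,200:280]=1
print('combs'); blobs(roi&(Z>.007)&(Z<.03),P,100)
roi[:]=0; roi[265:320,130:210]=1
print('sleeves lips'); blobs(roi&(Z>.085),P,10)
roi[:]=0; roi[170:270,300:440]=1
print('chest'); blobs(roi&(Z>.08)&(Z<.095)&(r-b>60),P,100)
print('handle'); blobs(roi&(Z>.16),P,10)
print('wheel'); blobs(roi&(Z>.112)&(Z<.14),P,50)
roi[:]=0; roi[180:300,290:440]=1
print('base');blobs(roi&(Z>.006)&(Z<.3),P,500)
print('button'); roi[:]=0; roi[250:290,380:430]=1
blobs(roi&(Z>.055),P,30); blobs(roi&(Z>.07),P,30)
roi[:]=0; roi[170:270,110:180]=1
print('rack'); blobs(roi&(Z>.01),P,200)
for v in range(178,265,6): print(v,at(143,v,1),at(150,v,1),at(157,v,1))
E
```

```text
c1 [0.6923 0.0991 0.0119]
c2 [0.6165 0.0888 0.0122]
c3 [0.5452 0.1134 0.0141]
c4 [0.4676 0.128  0.0119]
sl [0.4068 0.2044 0.0934]
wide [0.3647 0.2948 0.0962]
axis [ 0.5546 -0.1324  0.1369]
handle [ 0.5303 -0.1766  0.1829]
port [ 0.5695 -0.2992  0.0137]
button [ 0.4494 -0.2828  0.0778]
jar [0.7058 0.3268 0.0754]
plate [0.7766 0.1813 0.0052]
cover [ 0.37   -0.0017  0.0135]
combs
px [246. 171.] n 564 ctr [0.6913 0.0991 0.0125] z [0.008  0.0123 0.0177] rect [690.9  98.3] [ 37.1 111.6] 8.2
px [249. 201.] n 568 ctr [0.6158 0.0885 0.0125] z [0.008  0.0124 0.0176] rect [616.1  88.2] [111.3  35.2] 84.4
px [239. 229.] n 584 ctr [0.5451 0.1115 0.0125] z [0.0081 0.0124 0.0178] rect [545.3 111.7] [111.2  34.4] 89.8
px [231. 259.] n 593 ctr [0.469  0.1272 0.0126] z [0.0078 0.0125 0.0182] rect [464.7 127. ] [ 44.9 111.3] 6.5
sleeves lips
px [191. 283.] n 259 ctr [0.4069 0.2087 0.0992] z [0.0917 0.1001 0.1051] rect [407.8 208.7] [39.4 40.8] 1.8
px [149. 301.] n 272 ctr [0.3629 0.3038 0.0989] z [0.0924 0.0991 0.1049] rect [363.4 304.2] [39.3 43.9] 1.5
chest
px [404. 224.] n 2643 ctr [ 0.56   -0.2868 
[... 1429 characters left out ...]
81 0.3276 0.0365] [0.5886 0.312  0.0364]
214 [0.5722 0.3437 0.0411] [0.573  0.3267 0.0414] [0.573  0.3089 0.0433]
220 [0.557  0.3416 0.0448] [0.5579 0.3262 0.045 ] [0.5579 0.3073 0.0465]
226 [0.5423 0.3404 0.048 ] [0.5425 0.3234 0.0472] [0.5432 0.3055 0.0509]
232 [0.5271 0.3384 0.0543] [0.5275 0.3207 0.0556] [0.5279 0.3037 0.0559]
238 [0.5117 0.336  0.0589] [0.5123 0.3183 0.0589] [0.5123 0.3016 0.0619]
244 [0.497  0.3338 0.0638] [0.4974 0.3171 0.0647] [0.4979 0.2994 0.0652]
250 [0.4824 0.3325 0.0667] [0.4824 0.314  0.07  ] [0.4831 0.298  0.0682]
256 [0.4712 0.3465 0.0098] [0.4716 0.3289 0.0117] [0.4722 0.3114 0.012 ]
262 [ 0.4568  0.3488 -0.    ] [0.4572 0.3304 0.0018] [0.4577 0.3136 0.0013]
```

```bash
cat >> h.py <<'E'
def Rt(psi,tilt=0):  # tool x at world angle psi deg, z down; tilt rad about tool y
    p=np.radians(psi); x=np.array([np.cos(p),np.sin(p),0]); z=np.array([0,0,-1.]); y=np.cross(z,x)
    return np.stack([x,y,z],1)@Ro.from_rotvec([0,tilt,0]).as_matrix()
def plan(pos,psi,tilt=0):
    o=env.get_obs(); R0=Ro.from_quat(o['tool_rot']).as_matrix(); R1=Rt(psi,tilt)
    rv=Ro.from_matrix(R0.T@R1).as_rotvec()*180/np.pi/4
    d=np.array(pos)-o['tool_pos']
    print('turn units',rv.round(2),'then shift units',(R1.T@d/.02).round(2),'| shift now-frame',(R0.T@d/.02).round(2))
def st():
    o=env.get_obs(); R=Ro.from_quat(o['tool_rot']).as_matrix()
    print('t',round(float(o['clock']),2),'pos',np.round(o['tool_pos'],4),'psi',np.degrees(np.arctan2(R[1,0],R[0,0])).round(2),'z',R[:,2].round(3),'F',np.round(o['contact_force'],1),'w',round(float(o['gripper_width']),4),'g',round(float(o['grip_force']),1),'q',np.round(o['joint_pos'],2))
E
python3 -c "
from h import *
plan([.407,.209,.2],180)"
```

```text
turn units [-0.02 -0.01 -4.61] then shift units [-10.87 -18.     1.51] | shift now-frame [-16.   -13.64   1.53]
```

play_rows:
  moves:
    - [0, 0, 0, 0, 0, -0.575]
    - [0, 0, 0, 0, 0, -0.575]
    - [0, 0, 0, 0, 0, -0.575]
    - [0, 0, 0, 0, 0, -0.575]
    - [0, 0, 0, 0, 0, -0.575]
    - [0, 0, 0, 0, 0, -0.575]
    - [0, 0, 0, 0, 0, -0.575]
    - [0, 0, 0, 0, 0, -0.575]

```text
clock: 0.9
tool_pos: [0.1897, 0.569, 0.2306]
tool_rot: [-0.0, 1.0, -0.001, -0.0]
contact_force: [-0.8, 0.8, 0.5]
gripper_width: 0.0855
grip_force: 0.0
```

play_rows:
  moves:
    - [-0.45, -0.75, 0, 0, 0, 0]
    - [-0.45, -0.75, 0, 0, 0, 0]
    - [-0.45, -0.75, 0, 0, 0, 0]
    - [-0.45, -0.75, 0, 0, 0, 0]
    - [-0.45, -0.75, 0, 0, 0, 0]
    - [-0.45, -0.75, 0, 0, 0, 0]
    - [-0.45, -0.75, 0, 0, 0, 0]
    - [-0.45, -0.75, 0, 0, 0, 0]

```text
clock: 1.7
tool_pos: [0.2624, 0.4478, 0.2313]
tool_rot: [0.0, 1.0, 0.0, 0.0]
contact_force: [0.2, -0.3, -0.4]
gripper_width: 0.0854
grip_force: 0.0
```

play_rows:
  moves:
    - [-0.45, -0.75, 0, 0, 0, 0]
    - [-0.45, -0.75, 0, 0, 0, 0]
    - [-0.45, -0.75, 0, 0, 0, 0]
    - [-0.45, -0.75, 0, 0, 0, 0]
    - [-0.45, -0.75, 0, 0, 0, 0]
    - [-0.45, -0.75, 0, 0, 0, 0]
    - [-0.45, -0.75, 0, 0, 0, 0]
    - [-0.45, -0.75, 0, 0, 0, 0]

```text
clock: 2.5
tool_pos: [0.3341, 0.3278, 0.2313]
tool_rot: [0.0, 1.0, 0.0, 0.0]
contact_force: [0.9, -0.2, 0.4]
gripper_width: 0.0855
grip_force: 0.0
```

play_rows:
  moves:
    - [-0.45, -0.75, 0.2, 0, 0, 0]
    - [-0.45, -0.75, 0.2, 0, 0, 0]
    - [-0.45, -0.75, 0.2, 0, 0, 0]
    - [-0.45, -0.75, 0.2, 0, 0, 0]
    - [-0.45, -0.75, 0.2, 0, 0, 0]
    - [-0.45, -0.75, 0.2, 0, 0, 0]
    - [-0.45, -0.75, 0.2, 0, 0, 0]
    - [-0.45, -0.75, 0.1, 0, 0, 0]
  gripper: 0.7

```text
clock: 3.3
tool_pos: [0.4057, 0.2077, 0.2009]
tool_rot: [0.0, 1.0, -0.0, -0.0]
contact_force: [0.6, 0.3, -0.5]
gripper_width: 0.06
grip_force: 0.0
```

```bash
python3 - <<'E'
from h import *
st(); im,d,P=grab('wrist','w1.png'); Z=P[...,2]
blobs((Z>.095)&(Z<.11),P,200)
blobs((Z>.04)&(Z<.056),P,300)
E
```

```text
t 3.3 pos [0.4057 0.2077 0.2009] psi 179.95 z [-0. -0. -1.] F [ 0.6  0.3 -0.5] w 0.06 g 0.0 q [ 0.4  -0.3   1.65  0.    1.79 -1.17]
px [471. 179.] n 2717 ctr [0.3628 0.3049 0.0999] z [0.0972 0.1    0.1012] rect [363.5 305.3] [42.  41.7] 62.6
px [323. 244.] n 2250 ctr [0.4067 0.2102 0.0998] z [0.0979 0.1    0.101 ] rect [407.6 210. ] [42.1 41.6] 1.1
px [489.  14.] n 664 ctr [0.2596 0.3226 0.0482] z [0.041  0.0482 0.0553] rect [258.8 326.1] [ 8.7 90.9] 12.4
px [433. 159.] n 3592 ctr [0.357  0.2947 0.0481] z [0.0465 0.0481 0.0495] rect [361.2 299.9] [58.5 69.6] 66.0
px [322. 207.] n 1621 ctr [0.3945 0.2099 0.0481] z [0.0462 0.048  0.0503] rect [399.6 210.1] [40.3 55.7] 0.8
px [467. 301.] n 1070 ctr [0.4778 0.335  0.048 ] z [0.0407 0.0482 0.0551] rect [478.1 332.4] [  2.5 100.5] 8.4
px [ 32. 372.] n 1888 ctr [ 0.5526 -0.0599  0.0482] z [0.0406 0.0481 0.0554] rect [564.5 -60.8] [139.7  26.6] 3.8
px [490. 359.] n 2011 ctr [0.537  0.3631 0.0493] z [0.0417 0.0498 0.0553] rect [541.5 358.7] [56.9 66.1] 8.5
```

View pics/w1.png

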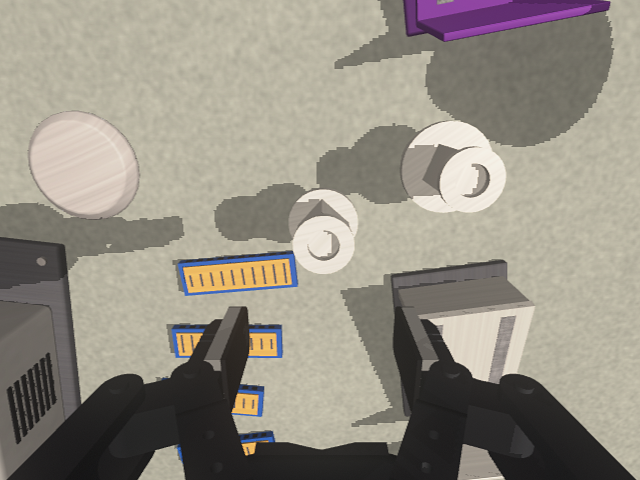

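The narrow sleeve's lip is at (323,244). A neck corner faces the camera at about (322,202), so the neck is turned roughly 45°. I'll fit its faces.

```bash
python3 - <<'E'
from h import *
im,d,P=grab('wrist'); Z=P[...,2]
c=np.array([.4076,.210])
m=(Z>.054)&(Z<.09)&(np.hypot(P[...,0]-c[0],P[...,1]-c[1])<.026)
q=(P[m][:,:2]-c)
best=[]
for a in np.arange(0,90,1.):
    t=np.radians(a); u=q@[np.cos(t),np.sin(t)]; v=q@[-np.sin(t),np.cos(t)]
    e=np.abs(np.maximum(abs(u),abs(v))-.0145); best.append((np.median(e),a))
print(m.sum(),sorted(best)[:6])
for a in (42,45,48): plan([.4076,.210,.2],90+a); plan([.4076,.210,.2],180+a)
E
```

```text
219 [(np.float64(0.00010054462932521276), np.float64(47.0)), (np.float64(0.00012940425512756107), np.float64(48.0)), (np.float64(0.00021082842511977416), np.float64(46.0)), (np.float64(0.0002737829535132755), np.float64(49.0)), (np.float64(0.00035312183224503295), np.float64(45.0)), (np.float64(0.0004099534527673629), np.float64(50.0))]
turn units [-1.000e-02  0.000e+00  1.195e+01] then shift units [0.06 0.16 0.04] | shift now-frame [-0.07  0.15  0.04]
turn units [-1.000e-02 -1.000e-02 -1.055e+01] then shift units [-0.16  0.06  0.04] | shift now-frame [-0.07  0.15  0.04]
turn units [-1.00e-02  0.00e+00  1.12e+01] then shift units [0.05 0.16 0.04] | shift now-frame [-0.07  0.15  0.04]
turn units [-1.00e-02 -1.00e-02 -1.13e+01] then shift units [-0.16  0.05  0.04] | shift now-frame [-0.07  0.15  0.04]
turn units [-1.000e-02  0.000e+00  1.045e+01] then shift units [0.04 0.16 0.04] | shift now-frame [-0.07  0.15  0.04]
turn units [-1.000e-02 -1.000e-02 -1.205e+01] then shift units [-0.16  0.04  0.04] | shift now-frame [-0.07  0.15  0.04]
```

play_rows:
  moves:
    - [0, 0, 0, 0, 0, 0.667]
    - [0, 0, 0, 0, 0, 0.667]
    - [0, 0, 0, 0, 0, 0.667]
    - [0, 0, 0, 0, 0, 0.667]
    - [0, 0, 0, 0, 0, 0.667]
    - [0, 0, 0, 0, 0, 0.667]
    - [0, 0, 0, 0, 0, 0.667]
    - [0, 0, 0, 0, 0, 0.667]

```text
clock: 4.2
tool_pos: [0.4052, 0.2092, 0.2015]
tool_rot: [0.186, 0.982, 0.0, 0.0]
contact_force: [-0.1, 0.3, -0.2]
gripper_width: 0.0597
grip_force: 0.0
```

play_rows:
  moves:
    - [0, 0, 0, 0, 0, 0.667]
    - [0, 0, 0, 0, 0, 0.667]
    - [0, 0, 0, 0, 0, 0.667]
    - [0, 0, 0, 0, 0, 0.667]
    - [0, 0, 0, 0, 0, 0.667]
    - [0, 0, 0, 0, 0, 0.667]
    - [0, 0, 0, 0, 0, 0.667]
    - [0.05, 0.16, 0, 0, 0, 0.667]

```text
clock: 5.0
tool_pos: [0.4065, 0.2122, 0.2016]
tool_rot: [0.365, 0.931, 0.0, 0.0]
contact_force: [0.3, 0.3, -0.3]
gripper_width: 0.0596
grip_force: 0.0
```

```bash
python3 - <<'E'
from h import *
st(); plan([.4076,.210,.054],137.3)
E
```

```text
t 5.0 pos [0.4065 0.2122 0.2016] psi 137.17 z [ 0.  0. -1.] F [ 0.3  0.3 -0.3] w 0.0596 g 0.0 q [ 0.41 -0.3   1.65  0.    1.79 -0.42]
turn units [ 0.01 -0.   -0.03] then shift units [-0.11 -0.04  7.38] | shift now-frame [-0.12 -0.05  7.38]
```

play_rows:
  moves:
    - [-0.1, -0.05, 0.9, 0, 0, 0]
    - [0, 0, 0.9, 0, 0, 0]
    - [0, 0, 0.9, 0, 0, 0]
    - [0, 0, 0.9, 0, 0, 0]
    - [0, 0, 0.9, 0, 0, 0]
    - [0, 0, 0.9, 0, 0, 0]
    - [0, 0, 0.9, 0, 0, 0]
    - [0, 0, 0.9, 0, 0, 0]

```text
clock: 5.8
tool_pos: [0.4073, 0.2103, 0.0568]
tool_rot: [0.364, 0.931, 0.0, 0.0]
contact_force: [-1.4, 0.4, -0.2]
gripper_width: 0.0597
grip_force: 0.0
```

play_rows:
  moves:
    - [0, 0, 0, 0, 0, 0]
    - [0, 0, 0, 0, 0, 0]
    - [0, 0, 0, 0, 0, 0]
    - [0, 0, 0, 0, 0, 0]
    - [0, 0, 0, 0, 0, 0]
    - [0, 0, 0, 0, 0, 0]
    - [0, 0, 0, 0, 0, 0]
    - [0, 0, 0, 0, 0, 0]
  gripper: 0
  newtons: 60

```text
clock: 6.6
tool_pos: [0.4076, 0.2101, 0.0573]
tool_rot: [0.364, 0.931, -0.0, 0.0]
contact_force: [0.1, -0.2, -3.1]
gripper_width: 0.0358
grip_force: 83.8
```

play_rows:
  moves:
    - [0, 0, -0.9, 0, 0, 0]
    - [0, 0, -0.9, 0, 0, 0]
    - [0, 0, -0.9, 0, 0, 0]
    - [0, 0, -0.9, 0, 0, 0]
    - [0, 0, -0.9, 0, 0, 0]
    - [0, 0, -0.9, 0, 0, 0]
    - [0, 0, -0.9, 0, 0, 0]
    - [0, 0, -0.9, 0, 0, 0]

```text
clock: 7.4
tool_pos: [0.4075, 0.21, 0.202]
tool_rot: [0.364, 0.931, -0.0, -0.0]
contact_force: [-0.6, 0.4, -2.5]
gripper_width: 0.0357
grip_force: 84.1
```

```bash
python3 - <<'E'
from h import *
st(); im,d,P=grab('wrist','w2.png')
plan([.5607,-.2875,.21],137.3);plan([.5607,-.2875,.21],180)
E
```

```text
t 7.4 pos [0.4075 0.21   0.202 ] psi 137.27 z [-0. -0. -1.] F [-0.6  0.4 -2.5] w 0.0357 g 84.1 q [ 0.4  -0.3   1.64 -0.    1.79 -0.42]
turn units [ 0.07  0.03 -0.01] then shift units [-22.48 -13.13  -0.22] | shift now-frame [-22.48 -13.12  -0.23]
turn units [  0.05   0.05 -10.68] then shift units [ -7.61 -24.9   -0.22] | shift now-frame [-22.48 -13.12  -0.23]
```

View pics/w2.png

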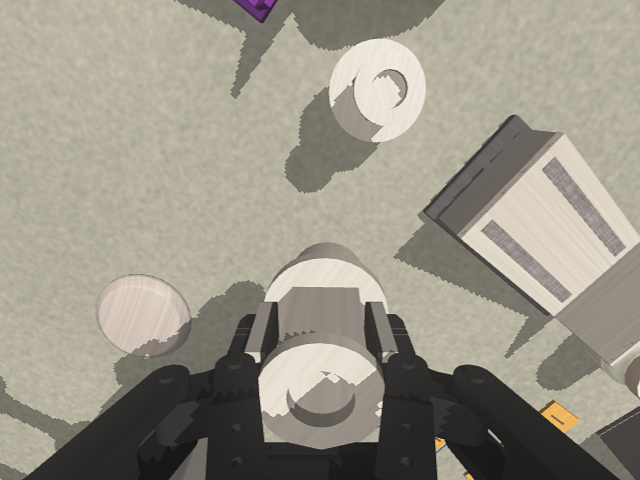

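Width 35.7 mm instead of 29 mm: the pads' upper ends are catching the lip around (260,345) and (383,345). I'll set it down and regrip about 7 mm lower.

play_rows:
  moves:
    - [0, 0, 0.9, 0, 0, 0]
    - [0, 0, 0.9, 0, 0, 0]
    - [0, 0, 0.9, 0, 0, 0]
    - [0, 0, 0.9, 0, 0, 0]
    - [0, 0, 0.9, 0, 0, 0]
    - [0, 0, 0.9, 0, 0, 0]
    - [0, 0, 0.9, 0, 0, 0]
    - [0, 0, 0.9, 0, 0, 0]

```text
clock: 8.25
tool_pos: [0.4074, 0.2099, 0.0559]
tool_rot: [0.364, 0.931, -0.0, -0.0]
contact_force: [-0.1, 0.9, -1.8]
gripper_width: 0.0363
grip_force: 83.9
```

play_rows:
  moves:
    - [0, 0, 0, 0, 0, 0]
    - [0, 0, 0, 0, 0, 0]
    - [0, 0, 0, 0, 0, 0]
    - [0, 0, 0, 0, 0, 0]
    - [0, 0, 0, 0, 0, 0]
    - [0, 0, 0.12, 0, 0, 0]
    - [0, 0, 0.12, 0, 0, 0]
    - [0, 0, 0.12, 0, 0, 0]
  gripper: 0.6

```text
clock: 9.05
tool_pos: [0.4081, 0.2103, 0.0506]
tool_rot: [0.364, 0.931, 0.001, 0.001]
contact_force: [-0.4, 0.5, 1.3]
gripper_width: 0.0511
grip_force: 0.5
```

play_rows:
  moves:
    - [0, 0, 0, 0, 0, 0]
    - [0, 0, 0, 0, 0, 0]
    - [0, 0, 0, 0, 0, 0]
    - [0, 0, 0, 0, 0, 0]
    - [0, 0, 0, 0, 0, 0]
    - [0, 0, 0, 0, 0, 0]
    - [0, 0, 0, 0, 0, 0]
    - [0, 0, 0, 0, 0, 0]
  gripper: 0
  newtons: 40

```text
clock: 9.85
tool_pos: [0.4091, 0.2106, 0.0524]
tool_rot: [0.364, 0.931, 0.002, 0.002]
contact_force: [0.4, 1.1, 8.7]
gripper_width: 0.0373
grip_force: 32.8
```

```bash
python3 - <<'E'
from h import *
st(); im,d,P=grab('wrist','w3.png'); o=env.get_obs()
R=Ro.from_quat(o['tool_rot']).as_matrix(); T=(P-o['tool_pos'])@R*1000
dark=im.max(-1)<75
for z in range(-70,8,4):
    s=''
    for sg in(-1,1):
        m=dark&(abs(T[...,2]-z)<2)&(abs(T[...,0])<20)&(T[...,1]*sg>5)&(T[...,1]*sg<60)
        y=T[...,1][m]*sg
        s+=f'  {sg}: n{m.sum()} '+(str(np.percentile(y,[1,99]).round(1)) if m.sum()>5 else '-')
    m=~dark&(abs(T[...,2]-z)<2)&(abs(T[...,0])<30)&(abs(T[...,1])<35)
    print(z,s,' bright', m.sum(), np.percentile(T[...,1][m],[1,99]).round(1) if m.sum()>5 else '')
E
```

```text
t 9.85 pos [0.4091 0.2106 0.0524] psi 137.27 z [ 0.004  0.002 -1.   ] F [0.4 1.1 8.7] w 0.0373 g 32.8 q [ 0.4  -0.26  1.88 -0.    1.52 -0.42]
-70   -1: n1583 [15.  56.9]  1: n1572 [14.9 57. ]  bright 12 [-14.7  15.1]
-66   -1: n1500 [15.9 55.7]  1: n1484 [16.1 55.5]  bright 11 [-15.5  16. ]
-62   -1: n1381 [23.8 54.1]  1: n1393 [22.7 54.1]  bright 0 
-58   -1: n2926 [18.6 52.5]  1: n2939 [18.6 52.3]  bright 3 
-54   -1: n1965 [19.  51.3]  1: n1937 [19.  51.3]  bright 2 
-50   -1: n911 [19.7 49.6]  1: n901 [19.6 49.6]  bright 4945 [-13.8  18.1]
-46   -1: n608 [20.2 47.4]  1: n606 [20.1 47.6]  bright 3922 [-19.2  17.8]
-42   -1: n228 [18.4 38. ]  1: n228 [19.9 37.8]  bright 2506 [-16.6  14.1]
-38   -1: n153 [18.5 23.2]  1: n174 [18.4 21.4]  bright 490 [-25.   24.8]
-34   -1: n103 [18.5 32.1]  1: n119 [18.4 31.9]  bright 669 [-24.9  24.9]
-30   -1: n185 [18.5 31.8]  1: n195 [18.4 32. ]  bright 767 [-25.1  25. ]
-26   -1: n170 [18.5 31.9]  1: n173 [18.4 32. ]  bright 710 [-25.3  25.3]
-22   -1: n168 [18.5 31.8]  1: n164 [18.4 31.8]  bright 661 [-25.1  29.7]
-18   -1: n159 [18.5 31.7]  1: n154 [18.4 31.9]  bright 628 [-25.3  30.1]
-14   -1: n147 [18.6 31.8]  1: n133 [18.4 31.8]  bright 575 [-31.9  25. ]
-10   -1: n143 [18.5 31.2]  1: n87 [18.4 30.9]  bright 525 [-24.9  24.9]
-6   -1: n77 [18.5 27.8]  1: n13 [18.9 29.7]  bright 473 [-25.   24.6]
-2   -1: n27 [18.6 18.9]  1: n0 -  bright 375 [-12.9  30.8]
2   -1: n0 -  1: n0 -  bright 2501 [-12.1  30.3]
6   -1: n6 [19.4 19.8]  1: n0 -  bright 1529 [-20.1  29.5]
```

View pics/w3.png

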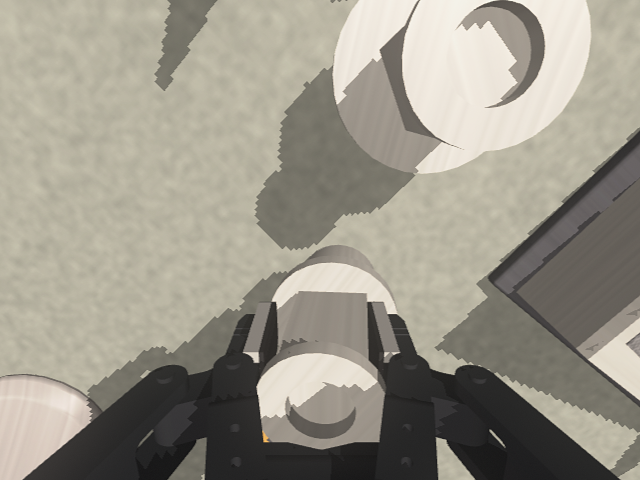

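Knuckles (inner faces at ±20 mm, 46–58 mm behind the TCP) catch the lip, so the neck can't be pinched from straight above. I'll grip the round lip with the pads instead.

play_rows:
  moves:
    - [0, 0, 0, 0, 0, 0]
    - [0, 0, 0, 0, 0, 0]
    - [0, 0, 0, 0, 0, 0]
    - [0, 0, 0, 0, 0, 0]
    - [0, 0, 0, 0, 0, 0]
    - [0, 0, -0.5, 0, 0, 0]
    - [0, 0, -0.5, 0, 0, 0]
    - [0, 0, -0.4, 0, 0, 0]
  gripper: 0.7

```text
clock: 10.7
tool_pos: [0.408, 0.2103, 0.0797]
tool_rot: [0.364, 0.931, 0.0, 0.0]
contact_force: [0.1, 0.6, 0.5]
gripper_width: 0.0599
grip_force: 0.0
```

```bash
python3 - <<'E'
from h import *
st(); im,d,P=grab('wrist'); o=env.get_obs(); Z=P[...,2]
R=Ro.from_quat(o['tool_rot']).as_matrix(); T=(P-o['tool_pos'])@R*1000
m=(abs(Z-.1)<.0025)&(np.hypot(T[...,0],T[...,1])<40)&(im.max(-1)>75)
pts=T[m][:,:2].astype(np.float32); h=cv2.convexHull(pts); print(m.sum(),'lip in tool mm',cv2.minEnclosingCircle(h),'x',pts[:,0].min(),pts[:,0].max(),'y',pts[:,1].min(),pts[:,1].max())
m=(abs(Z-.048)<.002)&(np.hypot(T[...,0],T[...,1])<40)&(im.max(-1)>75)
pts=T[m][:,:2]; print('flange',m.sum(),pts.min(0),pts.max(0))
E
```

```text
t 10.7 pos [0.408  0.2103 0.0797] psi 137.27 z [ 0.001  0.001 -1.   ] F [0.1 0.6 0.5] w 0.0599 g 0.0 q [ 0.4  -0.28  1.84  0.    1.57 -0.42]
3334 lip in tool mm ((10.684064865112305, 0.5155582427978516), 38.01486587524414) x -21.845192 21.00042 y -37.462334 38.49345
flange 810 [ 4.14642439 -7.2256308 ] [27.49596284 33.83016625]
```

play_rows:
  moves:
    - [0, 0, 0, 0, 0, 0]
    - [0, 0, 0, 0, 0, 0]
    - [0, 0, 0, 0, 0, 0]
    - [0, 0, 0, 0, 0, 0]
    - [0, 0, 0, 0, 0, 0]
    - [0, 0, 0, 0, 0, 0]
    - [0, 0, 0, 0, 0, 0]
    - [0, 0, 0, 0, 0, 0]
  gripper: 0
  newtons: 60

```text
clock: 11.55
tool_pos: [0.4083, 0.2104, 0.0792]
tool_rot: [0.364, 0.931, 0.001, 0.001]
contact_force: [-0.3, -0.1, 6.4]
gripper_width: 0.0376
grip_force: 58.3
```

play_rows:
  moves:
    - [0, 0, -0.9, 0, 0, 0]
    - [0, 0, -0.9, 0, 0, 0]
    - [0, 0, -0.9, 0, 0, 0]
    - [0, 0, -0.9, 0, 0, 0]
    - [0, 0, -0.9, 0, 0, 0]
    - [0, 0, -0.9, 0, 0, 0]
    - [0, 0, -0.9, 0, 0, 0]
    - [0, 0, -0.9, 0, 0, 0]

```text
clock: 12.35
tool_pos: [0.4072, 0.2099, 0.2215]
tool_rot: [0.364, 0.931, -0.001, -0.001]
contact_force: [0.2, -0.1, -3.7]
gripper_width: 0.0377
grip_force: 58.7
```

```bash
python3 - <<'E'
from h import *
st(); im,d,P=grab('wrist'); o=env.get_obs()
R=Ro.from_quat(o['tool_rot']).as_matrix(); T=(P-o['tool_pos'])@R*1000
np.save('T4.npy',T)
m=(T[...,2]>-28)&(T[...,2]<-10)&(np.hypot(T[...,0],T[...,1])<30)&(im.max(-1)>75)
print('lip',m.sum(),T[m].min(0),T[m].max(0), np.median(T[m],0))
m=(T[...,2]>25)&(T[...,2]<36)&(np.hypot(T[...,0],T[...,1])<35)
pts=T[m]; print('flange',m.sum(),pts.min(0),pts.max(0)); A=np.c_[pts[:,:2],np.ones(len(pts))]; print(np.linalg.lstsq(A,pts[:,2],rcond=None)[0])
plan([.5607,-.2875,.23],137.3);plan([.5607,-.2875,.23],180)
E
```

```text
t 12.35 pos [0.4072 0.2099 0.2215] psi 137.27 z [-0.002 -0.001 -1.   ] F [ 0.2 -0.1 -3.7] w 0.0377 g 58.7 q [ 0.4  -0.29  1.61 -0.    1.83 -0.42]
lip 8983 [-21.87286611 -26.32117759 -27.99444913] [ 20.96755693  26.42246084 -10.00129277] [  2.64985269   0.53275324 -16.35401585]
flange 2427 [-7.76890534 -3.18032996 25.01813311] [27.69558007 34.95391388 35.99245751]
[ 0.13714117 -0.17585083 31.13830334]
turn units [ 0.03  0.02 -0.01] then shift units [-22.49 -13.11  -0.25] | shift now-frame [-22.49 -13.1   -0.25]
turn units [  0.03   0.03 -10.68] then shift units [ -7.64 -24.89  -0.25] | shift now-frame [-22.49 -13.1   -0.25]
```

play_rows:
  moves:
    - [-0.8, -0.41, -0.44, 0, 0, 0]
    - [-0.8, -0.41, -0.44, 0, 0, 0]
    - [-0.8, -0.41, -0.44, 0, 0, 0]
    - [-0.8, -0.41, -0.44, 0, 0, 0]
    - [-0.8, -0.41, -0.44, 0, 0, 0]
    - [-0.8, -0.41, -0.44, 0, 0, 0]
    - [-0.8, -0.41, -0.44, 0, 0, 0]
    - [-0.8, -0.41, -0.44, 0, 0, 0]

```text
clock: 13.2
tool_pos: [0.4571, 0.0743, 0.2912]
tool_rot: [0.364, 0.931, -0.001, -0.001]
contact_force: [0.4, -0.2, -2.8]
gripper_width: 0.0381
grip_force: 58.8
```

play_rows:
  moves:
    - [-0.8, -0.41, 0, 0, 0, 0]
    - [-0.8, -0.41, 0, 0, 0, 0]
    - [-0.8, -0.41, 0, 0, 0, 0]
    - [-0.8, -0.41, 0, 0, 0, 0]
    - [-0.8, -0.41, 0, 0, 0, 0]
    - [-0.8, -0.41, 0, 0, 0, 0]
    - [-0.8, -0.41, 0, 0, 0, 0]
    - [-0.8, -0.41, 0, 0, 0, 0]

```text
clock: 14.0
tool_pos: [0.5067, -0.0607, 0.2907]
tool_rot: [0.364, 0.931, -0.0, -0.001]
contact_force: [0.7, -0.2, -2.9]
gripper_width: 0.0371
grip_force: 58.8
```

play_rows:
  moves:
    - [-0.8, -0.41, 0, 0, 0, 0]
    - [-0.8, -0.41, 0, 0, 0, 0]
    - [-0.8, -0.41, 0, 0, 0, 0]
    - [-0.8, -0.41, 0, 0, 0, 0]
    - [-0.8, -0.41, 0, 0, 0, 0]
    - [-0.8, -0.41, 0, 0, 0, 0]
    - [-0.8, -0.41, 0, 0, 0, 0]
    - [-0.8, -0.41, 0, 0, 0, 0]

```text
clock: 14.8
tool_pos: [0.5567, -0.1965, 0.2924]
tool_rot: [0.364, 0.931, 0.0, 0.0]
contact_force: [0.1, 0.5, -2.3]
gripper_width: 0.0377
grip_force: 58.8
```

play_rows:
  moves:
    - [-0.8, -0.41, 0, 0, 0, 0]
    - [-0.8, -0.41, 0, 0, 0, 0]
    - [-0.8, -0.41, 0, 0, 0, 0]
    - [-0.8, -0.41, 0, 0, 0, 0]
    - [-0.8, -0.41, 0, 0, 0, 0]
    - [-0.8, -0.41, 0, 0, 0, 0]
    - [-0.8, -0.41, 0, 0, 0, 0]
    - [0, 0, 0, 0, 0, 0]

```text
clock: 15.6
tool_pos: [0.5997, -0.316, 0.2908]
tool_rot: [0.365, 0.931, -0.0, -0.001]
contact_force: [0.1, -0.1, -2.1]
gripper_width: 0.0373
grip_force: 58.9
```

```bash
python3 - <<'E'
from h import *
st(); im,d,P=grab('wrist','w5.png'); Z=P[...,2]
np.savez('w5.npz',im=im,P=P)
near=(abs(P[...,0]-.5607)<.06)&(abs(P[...,1]+.2875)<.06)
top=near&(abs(Z-.09)<.004); print('top n',top.sum(),'z',np.median(Z[top]))
hole=near&(Z<.08)
# rim: border of the largest component of non-top pixels
l=cv2.connectedComponentsWithStats((near&~top).astype(np.uint8))
for i in range(1,l[0]):
    if l[2][i,4]>200: print(i,l[2][i],l[3][i])
E
```

```text
t 15.6 pos [ 0.5997 -0.316   0.2908] psi 137.15 z [-0.002  0.    -1.   ] F [ 0.1 -0.1 -2.1] w 0.0373 g 58.9 q [-0.53  0.34  0.84 -0.    1.96 -1.36]
top n 17122 z 0.0900527965243619
1 [ 293  129   47   48 1716] [316.01573427 152.36130536]
2 [   54   231   464   249 48406] [299.22245176 383.3010164 ]
```

View pics/w5.png

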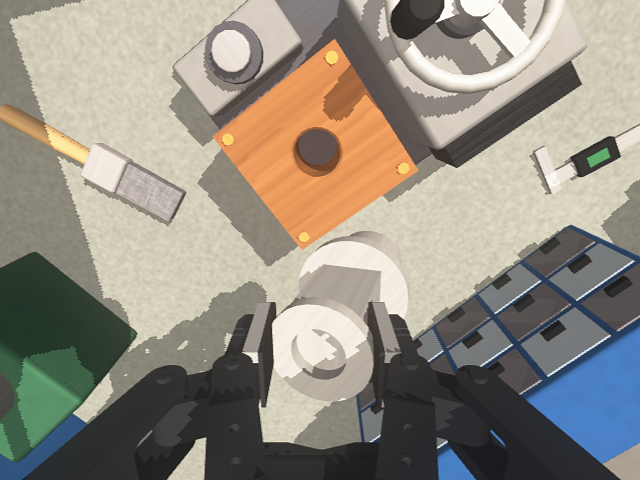

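Port at (317,152). The sleeve seems to lean in the grip: flange centre is near (352,285), lip near (320,350). I'll measure the tilt.

```bash
python3 - <<'E'
from h import *
z=np.load('w5.npz'); im=z['im'];P=z['P']; o=env.get_obs()
R=Ro.from_quat(o['tool_rot']).as_matrix(); T=(P-o['tool_pos'])@R*1000
def plane(u0,v0,r):
    q=T[v0-r:v0+r+1,u0-r:u0+r+1].reshape(-1,3); q=q[~np.isnan(q[:,0])]; c=np.median(q,0)
    n=np.linalg.svd(q-q.mean(0))[2][2]; return c.round(1),(n*np.sign(n[2])).round(3)
for p in [(340,250,5),(325,255,4),(385,270,6),(395,290,4),(300,315,5),(340,370,6),(290,360,6),(350,330,4),(340,285,6),(330,282,5)]: print(p,plane(*p))
# port
Z=P[...,2]; near=(abs(P[...,0]-.5607)<.06)&(abs(P[...,1]+.2875)<.06)
top=near&(abs(Z-.09)<.004)
lab,l,s,c=cv2.connectedComponentsWithStats((near&~top).astype(np.uint8))
h=(l==l[152,316]).astype(np.uint8); ring=(cv2.dilate(h,np.ones((3,3)))>0)&(h==0)
q=P[ring&top][:,:2]*1000
A=np.c_[2*q,np.ones(len(q))]; sol=np.linalg.lstsq(A,(q**2).sum(1),rcond=None)[0]; print('port',sol[:2],'r',np.sqrt(sol[2]+sol[:2]@sol[:2]))
b=top; r=cv2.minAreaRect((P[b][:,:2]*1000).astype(np.float32)); print('chest',r)
E
```

```text
(340, 250, 5) (array([20.8,  8.5, 30.8]), array([0.121, 0.367, 0.922]))
(325, 255, 4) (array([17.2,  1.2, 33.1]), array([0.123, 0.415, 0.902]))
(385, 270, 6) (array([13.2, 29.5, 23.8]), array([0.022, 0.231, 0.973]))
(395, 290, 4) (array([ 3.5, 34.6, 22.4]), array([0.044, 0.458, 0.888]))
(300, 315, 5) (array([ 13.7,  -8.5, -18.3]), array([0.084, 0.278, 0.957]))
(340, 370, 6) (array([ -9.1,   6.6, -21. ]), array([ 0.572, -0.82 ,  0.007]))
(290, 360, 6) (array([ -7.2, -12.8, -16.6]), array([-0.02 ,  0.069,  0.997]))
(350, 330, 4) (array([ 10.9,   9.6, -24.1]), array([0.135, 0.36 , 0.923]))
(340, 285, 6) (array([12.5,  7.6,  9.3]), array([1.   , 0.018, 0.014]))
(330, 282, 5) (array([12.6,  3.2, 12. ]), array([ 1.   , -0.019,  0.02 ]))
port [ 560.77808053 -285.81491408] r 21.116885207293112
chest ((560.696533203125, -287.50341796875), (119.98750305175781, 119.98246765136719), 89.99405670166016)
```

```bash
cat > axis.py <<'E'
from h import *
from scipy.optimize import minimize
def sleeve_axis(T,im,n0):
    m=(abs(T[...,0])<45)&(abs(T[...,1])<50)&(T[...,2]>-40)&(T[...,2]<60)&(im.max(-1)>70)&(im.min(-1)>60)
    ok=np.isfinite(T[...,0]); m&=ok; q=T[m]
    def nn(a): v=np.array([a[0],a[1],1.]); return v/np.linalg.norm(v)
    best=None
    a=np.array(n0,float)
    for sg in (1.5,.7,.4):
        def cost(a):
            s=q@nn(a); h,e=np.histogram(s,bins=np.arange(-60,80,.25)); k=np.exp(-.5*(np.arange(-12,13)*.25/sg)**2)
            h=np.convolve(h,k,'same'); return -(h[:-208]+h[208:]).max()
        a=minimize(cost,a,method='Nelder-Mead',options=dict(initial_simplex=[a,a+[.05,0],a+[0,.05]])).x
    n=nn(a); s=q@n; h,e=np.histogram(s,bins=np.arange(-60,80,.25)); k=np.exp(-.5*(np.arange(-12,13)*.25/.4)**2); h=np.convolve(h,k,'same')
    i=(h[:-208]+h[208:]).argmax(); s0=e[i]+.125
    ex=np.cross([0,1,0],n); ex/=np.linalg.norm(ex); ey=np.cross(n,ex); out=[]
    # joint centre: lip points inside 21, flange points inside 28
    L=q[abs(s-s0)<1]; F=q[abs(s-s0-52)<1]
    from scipy.spatial import ConvexHull
    def c2(c): return sum(np.sum(np.maximum(0,np.hypot(X@ex-c[0],X@ey-c[1])-r)) for X,r in((Lh,21),(Fh,28)))
    def clean(X,r):
        XY=np.c_[X@ex,X@ey]; cc=np.median(XY,0); return X[np.hypot(*(XY-cc).T)<1.6*r]
    L=clean(L,21);F=clean(F,28)
    return n,s0,ex,ey,L,F
E
python3 - <<'E'
from axis import *
z=np.load('w5.npz'); im=z['im'];P=z['P']; o=env.get_obs()
R=Ro.from_quat(o['tool_rot']).as_matrix(); T=(P-o['tool_pos'])@R*1000
for n0 in ([.0,.4],[.1,.35]):
    n,s0,ex,ey,L,F=sleeve_axis(T,im,n0); print('n',n.round(3),'tilt y',np.degrees(np.arctan2(n[1],n[2])),'x',np.degrees(np.arctan2(n[0],n[2])),'lip s',s0,len(L),len(F))
    print('L ex',np.percentile(L@ex,[0.3,99.7]),'ey',np.percentile(L@ey,[.3,99.7]),'F ex',np.percentile(F@ex,[.3,99.7]),'ey',np.percentile(F@ey,[.3,99.7]))
E
```

```text
n [-0.002  0.307  0.952] tilt y 17.857905783557364 x -0.0928686813933748 lip s -20.125 5645 3015
L ex [-22.25087411  19.03514546] ey [-18.40005881  30.60079395] F ex [-9.33935603 25.92055814] ey [-23.10926751  31.81811551]
n [-0.002  0.306  0.952] tilt y 17.838081016473918 x -0.09440188815288204 lip s -20.125 5641 3012
L ex [-22.25162032  19.03473075] ey [-18.40726908  30.59545142] F ex [-9.3401669 25.9214129] ey [-23.09828102  31.82894099]
```

play_rows:
  moves:
    - [0, 0, 0, 0.558, 0, 0]
    - [0, 0, 0, 0.558, 0, 0]
    - [0, 0, 0, 0.558, 0, 0]
    - [0, 0, 0, 0.558, 0, 0]
    - [0, 0, 0, 0.558, 0, 0]
    - [0, 0, 0, 0.558, 0, 0]
    - [0, 0, 0, 0.558, 0, 0]
    - [0, 0, 0, 0.558, 0, 0]

```text
clock: 16.45
tool_pos: [0.5997, -0.3125, 0.2929]
tool_rot: [0.359, 0.92, -0.145, -0.056]
contact_force: [-0.1, -0.2, -2.5]
gripper_width: 0.0376
grip_force: 59.1
```

```bash
python3 - <<'E'
from axis import *
st(); im,d,P=grab('wrist','w6.png'); o=env.get_obs()
R=Ro.from_quat(o['tool_rot']).as_matrix(); T=(P-o['tool_pos'])@R*1000
n,s0,ex,ey,L,F=sleeve_axis(T,im,[0,.31]); print('n',n.round(3),'world',(R@n).round(4),'s0',s0)
print('L ex',np.percentile(L@ex,[0.3,99.7]),'F ex',np.percentile(F@ex,[.3,99.7]),'ey',np.percentile(F@ey,[.3,99.7]))
Z=P[...,2]; near=(abs(P[...,0]-.5607)<.06)&(abs(P[...,1]+.2875)<.06)
top=near&(abs(Z-.09)<.004)
lab,l,s,c=cv2.connectedComponentsWithStats((near&~top).astype(np.uint8))
for i in range(1,lab):
    if s[i,4]<500 : continue
    h=(l==i).astype(np.uint8); ring=(cv2.dilate(h,np.ones((3,3)))>0)&(h==0)
    q=P[ring&top][:,:2]*1000; A=np.c_[2*q,np.ones(len(q))]; sol=np.linalg.lstsq(A,(q**2).sum(1),rcond=None)[0]; print('port?',s[i],sol[:2],'r',np.sqrt(sol[2]+sol[:2]@sol[:2]))
c=(F@ey); cy=(np.percentile(c,.3)+np.percentile(c,99.7))/2; cx=np.mean(np.percentile(L@ex,[.3,99.7]))
b=o['tool_pos']*1000+R@(cx*ex+cy*ey+(s0+100)*n); print('cx,cy',cx,cy,'bottom',b)
print('port shift tool units for bottom to 100mm:', (R.T@(np.array([560.8,-285.9,100])-b)/20).round(2))
print('world z in tool',(R.T@[0,0,-1]).round(4))
E
```

```text
t 16.45 pos [ 0.5997 -0.3125  0.2929] psi 137.33 z [-0.208 -0.226 -0.952] F [-0.1 -0.2 -2.5] w 0.0376 g 59.1 q [-0.39  0.43  0.75 -0.33  2.05 -1.35]
n [-0.006  0.311  0.95 ] world [ 0.005  -0.0011 -1.    ] s0 -21.125
L ex [-21.75305949  19.64643519] F ex [-9.01736728 26.69003216] ey [-23.38872282  31.73295862]
port? [ 363  132   47   48 1762] [ 560.85700066 -285.71912222] r 21.065043675990022
port? [   22   231   416   249 48839] [ 625.12873466 -358.98094823] r 28.883358961262697
cx,cy -1.053312151486045 4.172117898690361 bottom [ 604.12443663 -309.37274102  213.08495352]
port shift tool units for bottom to 100mm: [2.38 1.18 5.57]
world z in tool [-0.0013  0.309   0.9511]
```

play_rows:
  moves:
    - [0.3, 0.15, 0.7, 0, 0, 0]
    - [0.3, 0.15, 0.7, 0, 0, 0]
    - [0.3, 0.15, 0.7, 0, 0, 0]
    - [0.3, 0.15, 0.7, 0, 0, 0]
    - [0.3, 0.15, 0.7, 0, 0, 0]
    - [0.3, 0.14, 0.7, 0, 0, 0]
    - [0.3, 0.14, 0.7, 0, 0, 0]
    - [0.28, 0.14, 0.67, 0, 0, 0]

```text
clock: 17.3
tool_pos: [0.5562, -0.289, 0.1789]
tool_rot: [0.36, 0.92, -0.144, -0.056]
contact_force: [-0.4, -0.2, -3.1]
gripper_width: 0.0374
grip_force: 59.2
```

play_rows:
  moves:
    - [0, 0, 0, 0, 0, 0]
    - [0, 0, 0, 0, 0, 0]
    - [0, 0, 0, 0, 0, 0]
    - [0, 0, 0, 0, 0, 0]
    - [0, 0, 0, 0, 0, 0]
    - [0, 0, 0, 0, 0, 0]
    - [0, 0, 0, 0, 0, 0]
    - [0, 0, 0, 0, 0, 0]

```text
clock: 18.1
tool_pos: [0.5565, -0.2896, 0.1793]
tool_rot: [0.36, 0.92, -0.145, -0.057]
contact_force: [-0.2, -0.5, -2.5]
gripper_width: 0.0379
grip_force: 59.1
```

```bash
python3 - <<'E'
from axis import *
st(); o=env.get_obs(); R=Ro.from_quat(o['tool_rot']).as_matrix()
n=np.array([-.003,.309,.951]); ex=np.cross([0,1,0],n); ey=np.cross(n,ex)
b=o['tool_pos']*1000+R@(-1.1*ex+4.2*ey+79.3*n); print(b, (R.T@(np.array([560.8,-285.8,b[2]])-b)/20).round(3))
im,d,P=grab('wrist','w7.png')
E
```

```text
t 18.1 pos [ 0.5565 -0.2896  0.1793] psi 137.27 z [-0.208 -0.225 -0.952] F [-0.2 -0.5 -2.5] w 0.0379 g 59.1 q [-0.38  0.26  1.17 -0.3   1.82 -1.26]
[ 560.30145953 -287.4214995    99.98484445] [ 0.037  0.073 -0.023]
```

View pics/w7.png

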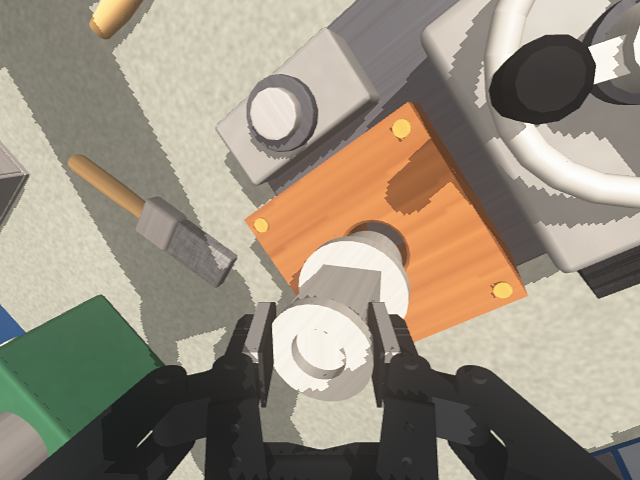

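The sleeve hovers over the port at (375,240). I'll apply the small correction, descend slowly and watch the force.

play_rows:
  moves:
    - [0.037, 0.073, -0.023, 0, 0, 0]
    - [0, 0, 0, 0, 0, 0]
    - [0, 0.031, 0.095, 0, 0, 0]
    - [0, 0.031, 0.095, 0, 0, 0]
    - [0, 0.031, 0.095, 0, 0, 0]
    - [0, 0.031, 0.095, 0, 0, 0]
    - [0, 0.031, 0.095, 0, 0, 0]
    - [0, 0.031, 0.095, 0, 0, 0]

```text
clock: 18.95
tool_pos: [0.557, -0.288, 0.167]
tool_rot: [0.36, 0.92, -0.145, -0.057]
contact_force: [0.8, 0.7, -2.8]
gripper_width: 0.0378
grip_force: 59.1
```

play_rows:
  moves:
    - [0, 0.031, 0.095, 0, 0, 0]
    - [0, 0.031, 0.095, 0, 0, 0]
    - [0, 0, 0, 0, 0, 0]
    - [0, 0, 0, 0, 0, 0]
    - [0, 0, 0, 0, 0, 0]
    - [0, 0, 0, 0, 0, 0]
    - [0, 0, 0, 0, 0, 0]
    - [0, 0, 0, 0, 0, 0]

```text
clock: 19.75
tool_pos: [0.5569, -0.288, 0.1632]
tool_rot: [0.36, 0.92, -0.145, -0.057]
contact_force: [-0.8, -1.8, -4.0]
gripper_width: 0.0373
grip_force: 58.6
```

```bash
python3 - <<'E'
from axis import *
st(); o=env.get_obs(); R=Ro.from_quat(o['tool_rot']).as_matrix()
n=np.array([-.003,.309,.951]); ex=np.cross([0,1,0],n); ey=np.cross(n,ex)
b=o['tool_pos']*1000+R@(-1.1*ex+4.2*ey+79.3*n); print(b, (R.T@(np.array([560.8,-285.8,b[2]])-b)/20).round(3)); print(o['moment'])
E
```

```text
t 19.75 pos [ 0.5569 -0.288   0.1632] psi 137.27 z [-0.208 -0.225 -0.952] F [-0.8 -1.8 -4. ] w 0.0373 g 58.6 q [-0.38  0.26  1.19 -0.3   1.8  -1.25]
[ 560.69452801 -285.80869611   83.90478248] [-0.004  0.004 -0.001]
[-0.19537102 -0.03735709  0.02382636]
```

play_rows:
  moves:
    - [0, 0.031, 0.095, 0, 0, 0]
    - [0, 0.031, 0.095, 0, 0, 0]
    - [0, 0.031, 0.095, 0, 0, 0]
    - [0, 0.031, 0.095, 0, 0, 0]
    - [0, 0.031, 0.095, 0, 0, 0]
    - [0, 0.031, 0.095, 0, 0, 0]
    - [0, 0.031, 0.095, 0, 0, 0]
    - [0, 0.031, 0.095, 0, 0, 0]

```text
clock: 20.55
tool_pos: [0.557, -0.2881, 0.1472]
tool_rot: [0.36, 0.92, -0.145, -0.056]
contact_force: [-1.7, -1.5, 0.4]
gripper_width: 0.0375
grip_force: 58.8
```

play_rows:
  moves:
    - [0, 0.031, 0.095, 0, 0, 0]
    - [0, 0.031, 0.095, 0, 0, 0]
    - [0, 0.031, 0.095, 0, 0, 0]
    - [0, 0.031, 0.095, 0, 0, 0]
    - [0, 0, 0, 0, 0, 0]
    - [0, 0, 0, 0, 0, 0]
    - [0, 0, 0, 0, 0, 0]
    - [0, 0, 0, 0, 0, 0]

```text
clock: 21.35
tool_pos: [0.557, -0.2879, 0.1389]
tool_rot: [0.36, 0.92, -0.145, -0.057]
contact_force: [-1.3, -3.3, -3.0]
gripper_width: 0.0377
grip_force: 58.4
```

play_rows:
  moves:
    - [0, 0.031, 0.095, 0, 0, 0]
    - [0, 0.031, 0.095, 0, 0, 0]
    - [0, 0.031, 0.095, 0, 0, 0]
    - [0, 0.031, 0.095, 0, 0, 0]
    - [0, 0.015, 0.048, 0, 0, 0]
    - [0, 0, 0, 0, 0, 0]
    - [0, 0, 0, 0, 0, 0]
    - [0, 0, 0, 0, 0, 0]

```text
clock: 22.15
tool_pos: [0.5571, -0.288, 0.1301]
tool_rot: [0.36, 0.92, -0.145, -0.057]
contact_force: [-2.1, -4.2, -0.0]
gripper_width: 0.0377
grip_force: 58.7
```

play_rows:
  moves:
    - [0, 0, 0, 0, 0, 0]
    - [0, 0, 0, 0, 0, 0]
    - [0, 0, 0, 0, 0, 0]
    - [0, 0, 0, 0, 0, 0]
    - [0, 0, 0, 0, 0, 0]
    - [0, 0, 0, 0, 0, 0]
    - [0, 0, 0, 0, 0, 0]
    - [0, 0, 0, 0, 0, 0]
  gripper: 0.75

```text
clock: 22.95
tool_pos: [0.5571, -0.2879, 0.1303]
tool_rot: [0.36, 0.92, -0.145, -0.057]
contact_force: [0.3, 0.3, -1.2]
gripper_width: 0.064
grip_force: 0.0
```

play_rows:
  moves:
    - [0, 0, -0.7, 0, 0, 0]
    - [0, 0, -0.7, 0, 0, 0]
    - [0, 0, -0.7, 0, 0, 0]
    - [0, 0, -0.7, 0, 0, 0]
    - [0, 0, -0.7, 0, 0, 0]
    - [0, 0, -0.7, 0, 0, 0]
    - [0, 0, -0.7, 0, 0, 0]
    - [0, 0, -0.7, 0, 0, 0]

```text
clock: 23.75
tool_pos: [0.5807, -0.2623, 0.2384]
tool_rot: [0.36, 0.92, -0.144, -0.056]
contact_force: [-0.3, -0.2, 0.9]
gripper_width: 0.0642
grip_force: 0.0
```

```bash
python3 - <<'E'
from h import *
st(); im,d,P=grab('wrist','w8.png'); Z=P[...,2]
near=np.hypot(P[...,0]-.5608,P[...,1]+.2858)<.035
m=near&(im.min(-1)>90)&(Z<.2)
print(np.histogram(Z[m],bins=np.arange(.08,.2,.004)))
for lo,hi in((.094,.102),(.144,.154)):
    q=P[m&(Z>lo)&(Z<hi)]; print(len(q),q.min(0),q.max(0),np.median(q,0))
    A=np.c_[q[:,:2],np.ones(len(q))]; print(np.linalg.lstsq(A,q[:,2],rcond=None)[0])
plan([.533,-.1757,.25],180)
plan([.5608,-.2858,.2],180)
E
```

```text
t 23.75 pos [ 0.5807 -0.2623  0.2384] psi 137.28 z [-0.207 -0.225 -0.952] F [-0.3 -0.2  0.9] w 0.0642 g 0.0 q [-0.33  0.3   1.01 -0.31  1.94 -1.25]
(array([   0,    0,  856,  111, 1590,   95,   98,   92,  106,   93,   80,
         59,   36,   25,   18,  281,  573, 2184,    3,    0,    0,    0,
          0,    0,    0,    0,    0,    0,    0]), array([0.08 , 0.084, 0.088, 0.092, 0.096, 0.1  , 0.104, 0.108, 0.112,
       0.116, 0.12 , 0.124, 0.128, 0.132, 0.136, 0.14 , 0.144, 0.148,
       0.152, 0.156, 0.16 , 0.164, 0.168, 0.172, 0.176, 0.18 , 0.184,
       0.188, 0.192, 0.196]))
1687 [ 0.53350732 -0.30248397  0.09407423] [ 0.58892627 -0.25692307  0.10197762] [ 0.55862918 -0.27124996  0.09810469]
[ 0.00410283 -0.01399743  0.09197556]
2760 [ 0.54044526 -0.30642736  0.1440001 ] [ 0.5820881  -0.26393939  0.15222079] [ 0.56107543 -0.28439335  0.14987427]
[-0.00035565  0.00040176  0.1493551 ]
turn units [ -4.25  -1.6  -10.59] then shift units [ 2.42  4.32 -0.45] | shift now-frame [ 4.71  1.31 -0.91]
turn units [ -4.25  -1.6  -10.59] then shift units [ 1.03 -1.19  2.05] | shift now-frame [-0.04 -0.87  2.43]
```

Sleeve is home: flange top at 98 mm, lip top at 150 mm, level. Next is the wheel.

play_rows:
  moves:
    - [0, 0, 0, -0.558, 0, 0]
    - [0, 0, 0, -0.558, 0, 0]
    - [0, 0, 0, -0.558, 0, 0]
    - [0, 0, 0, -0.558, 0, 0]
    - [0, 0, 0, -0.558, 0, 0]
    - [0, 0, 0, -0.558, 0, 0]
    - [0, 0, 0, -0.558, 0, 0]
    - [0, 0, 0, -0.558, 0, 0]
  gripper: 0.6

```text
clock: 24.6
tool_pos: [0.5805, -0.2626, 0.2374]
tool_rot: [0.364, 0.931, 0.001, 0.0]
contact_force: [-0.0, -0.4, -0.5]
gripper_width: 0.0515
grip_force: 0.0
```

play_rows:
  moves:
    - [0.586, 0.195, 0, 0, 0, 0]
    - [0.586, 0.195, 0, 0, 0, 0]
    - [0.586, 0.195, 0, 0, 0, 0]
    - [0.586, 0.195, 0, 0, 0, 0]
    - [0.586, 0.195, 0, 0, 0, 0]
    - [0.586, 0.195, 0, 0, 0, 0]
    - [0.586, 0.195, 0, 0, 0, 0]
    - [0.586, 0.195, 0, 0, 0, 0]

```text
clock: 25.4
tool_pos: [0.5322, -0.1751, 0.2369]
tool_rot: [0.364, 0.931, -0.0, 0.0]
contact_force: [0.7, 0.7, -0.0]
gripper_width: 0.0517
grip_force: 0.0
```

```bash
python3 - <<'E'
from h import *
st(); im,d,P=grab('wrist','w9.png'); Z=P[...,2]
m=(Z>.178)&(Z<.186)&(np.hypot(P[...,0]-.533,P[...,1]+.1757)<.04)
blobs(m,P,50)
w=(abs(Z-.132)<.003)&(np.hypot(P[...,0]-.555,P[...,1]+.1306)<.08)&(np.hypot(P[...,0]-.555,P[...,1]+.1306)>.05)&(im.min(-1)>90); q=P[w][:,:2]*1000
h=cv2.convexHull(q.astype(np.float32))[:,0]; print('wheel pts',w.sum(),q.min(0),q.max(0))
from scipy.optimize import least_squares
r=least_squares(lambda p:np.hypot(h[:,0]-p[0],h[:,1]-p[1])-62.5,[555,-130.6],loss='soft_l1'); print('axis',r.x, np.percentile(abs(r.fun),90))
ax=np.array([560.8,-285.8])+np.array([[np.cos(-.1239),-np.sin(-.1239)],[np.sin(-.1239),np.cos(-.1239)]])@[-25,155]; print('axis from port',ax)
E
```

```text
t 25.4 pos [ 0.5322 -0.1751  0.2369] psi 137.29 z [ 0. -0. -1.] F [ 0.7  0.7 -0. ] w 0.0517 g 0.0 q [-0.38 -0.02  1.33 -0.    1.83 -1.2 ]
px [324. 269.] n 1287 ctr [ 0.5331 -0.1735  0.1811] z [0.1785 0.1815 0.1829] rect [ 534.  -174.3] [24.  23.8] 66.3
wheel pts 7462 [ 492.39739879 -189.70690455] [616.66940369 -67.23043434]
axis [ 554.78451496 -129.16278113] 0.7183048700224184
axis from port [ 555.14704709 -128.89861657]
```

play_rows:
  moves:
    - [-0.04, 0.09, 0.55, 0, 0, 0]
    - [0, 0, 0.55, 0, 0, 0]
    - [0, 0, 0.55, 0, 0, 0]
    - [0, 0, 0.55, 0, 0, 0]
    - [0, 0, 0.55, 0, 0, 0]
    - [0, 0, 0.55, 0, 0, 0]
    - [0, 0, 0.55, 0, 0, 0]
    - [0, 0, 0.55, 0, 0, 0]

```text
clock: 26.25
tool_pos: [0.5345, -0.1754, 0.1479]
tool_rot: [0.364, 0.931, -0.0, -0.0]
contact_force: [0.2, 0.3, -0.0]
gripper_width: 0.0512
grip_force: 0.0
```

play_rows:
  moves:
    - [0, 0, 0, 0, 0, 0]
    - [0, 0, 0, 0, 0, 0]
    - [0, 0, 0, 0, 0, 0]
    - [0, 0, 0, 0, 0, 0]
    - [0, 0, 0, 0, 0, 0]
    - [0, 0, 0, 0, 0, 0]
    - [0, 0, 0, 0, 0, 0]
    - [0, 0, 0, 0, 0, 0]
  gripper: 0
  newtons: 40

```text
clock: 27.05
tool_pos: [0.5346, -0.1749, 0.1487]
tool_rot: [0.364, 0.931, 0.0, -0.0]
contact_force: [2.1, 3.6, -5.7]
gripper_width: 0.0238
grip_force: 40.2
```

```bash
python3 - <<'E'
from h import *
st(); p=env.get_obs()['tool_pos'][:2]*1000-[555,-129]; a0=np.degrees(np.arctan2(p[1],p[0])); print(p,np.hypot(*p),a0)
rows=[]
for k in range(40):
    d=np.radians(a0-9*k-4.5-90-137.3); s=2*50*np.sin(np.radians(4.5))/20
    rows.append([round(s*np.cos(d),2),round(-s*np.sin(d),2),0,0,0,0])
for i in range(0,40,8): print([r[:2] for r in rows[i:i+8]])
E
```

```text
t 27.05 pos [ 0.5346 -0.1749  0.1487] psi 137.3 z [ 0.     0.001 -1.   ] F [ 2.1  3.6 -5.7] w 0.0238 g 40.2 q [-0.38 -0.01  1.48  0.    1.67 -1.2 ]
[-20.40747649 -45.93654888] 50.265610706191985 -113.9533566335408
[[np.float64(0.38), np.float64(-0.1)], [np.float64(0.39), np.float64(-0.04)], [np.float64(0.39), np.float64(0.03)], [np.float64(0.38), np.float64(0.09)], [np.float64(0.36), np.float64(0.15)], [np.float64(0.34), np.float64(0.2)], [np.float64(0.3), np.float64(0.25)], [np.float64(0.26), np.float64(0.29)]]
[[np.float64(0.21), np.float64(0.33)], [np.float64(0.15), np.float64(0.36)], [np.float64(0.1), np.float64(0.38)], [np.float64(0.04), np.float64(0.39)], [np.float64(-0.03), np.float64(0.39)], [np.float64(-0.09), np.float64(0.38)], [np.float64(-0.15), np.float64(0.36)], [np.float64(-0.2), np.float64(0.34)]]
[[np.float64(-0.25), np.float64(0.3)], [np.float64(-0.29), np.float64(0.26)], [np.float64(-0.33), np.float64(0.21)], [np.float64(-0.36), np.float64(0.15)], [np.float64(-0.38), np.float64(0.1)], [np.float64(-0.39), np.float64(0.04)], [np.float64(-0.39), np.float64(-0.03)], [np.float64(-0.38), np.float64(-0.09)]]
[[np.float64(-0.36), np.float64(-0.15)], [np.float64(-0.34), np.float64(-0.2)], [np.float64(-0.3), np.float64(-0.25)], [np.float64(-0.26), np.float64(-0.29)], [np.float64(-0.21), np.float64(-0.33)], [np.float64(-0.15), np.float64(-0.36)], [np.float64(-0.1), np.float64(-0.38)], [np.float64(-0.04), np.float64(-0.39)]]
[[np.float64(0.03), np.float64(-0.39)], [np.float64(0.09), np.float64(-0.38)], [np.float64(0.15), np.float64(-0.36)], [np.float64(0.2), np.float64(-0.34)], [np.float64(0.25), np.float64(-0.3)], [np.float64(0.29), np.float64(-0.26)], [np.float64(0.33), np.float64(-0.21)], [np.float64(0.36), np.float64(-0.15)]]
```

play_rows:
  moves:
    - [0.38, -0.1, 0, 0, 0, 0]
    - [0.39, -0.04, 0, 0, 0, 0]
    - [0.39, 0.03, 0, 0, 0, 0]
    - [0.38, 0.09, 0, 0, 0, 0]
    - [0.36, 0.15, 0, 0, 0, 0]
    - [0.34, 0.2, 0, 0, 0, 0]
    - [0.3, 0.25, 0, 0, 0, 0]
    - [0.26, 0.29, 0, 0, 0, 0]

```text
clock: 27.85
tool_pos: [0.5056, -0.1255, 0.1488]
tool_rot: [0.365, 0.931, -0.001, 0.001]
contact_force: [6.3, -1.5, -7.9]
gripper_width: 0.024
grip_force: 40.1
```

play_rows:
  moves:
    - [0.21, 0.33, 0, 0, 0, 0]
    - [0.15, 0.36, 0, 0, 0, 0]
    - [0.1, 0.38, 0, 0, 0, 0]
    - [0.04, 0.39, 0, 0, 0, 0]
    - [-0.03, 0.39, 0, 0, 0, 0]
    - [-0.09, 0.38, 0, 0, 0, 0]
    - [-0.15, 0.36, 0, 0, 0, 0]
    - [-0.2, 0.34, 0, 0, 0, 0]

```text
clock: 28.65
tool_pos: [0.5447, -0.0806, 0.1488]
tool_rot: [0.364, 0.931, -0.0, -0.001]
contact_force: [-1.8, -3.5, -4.7]
gripper_width: 0.024
grip_force: 40.3
```

```bash
python3 - <<'E'
from h import *
st(); p=env.get_obs()['tool_pos'][:2]*1000-[555,-129]; print(p,np.hypot(*p),np.degrees(np.arctan2(p[1],p[0])), 'want',-113.95-144+360)
E
```

```text
t 28.65 pos [ 0.5447 -0.0806  0.1488] psi 137.29 z [-0.001  0.    -1.   ] F [-1.8 -3.5 -4.7] w 0.024 g 40.3 q [-0.21 -0.04  1.51  0.    1.67 -1.03]
[-10.28340215  48.39539393] 49.47587809541276 101.99619805951852 want 102.05000000000001
```

play_rows:
  moves:
    - [-0.25, 0.3, 0, 0, 0, 0]
    - [-0.29, 0.26, 0, 0, 0, 0]
    - [-0.33, 0.21, 0, 0, 0, 0]
    - [-0.36, 0.15, 0, 0, 0, 0]
    - [-0.38, 0.1, 0, 0, 0, 0]
    - [-0.39, 0.04, 0, 0, 0, 0]
    - [-0.39, -0.03, 0, 0, 0, 0]
    - [-0.38, -0.09, 0, 0, 0, 0]

```text
clock: 29.45
tool_pos: [0.599, -0.1049, 0.1488]
tool_rot: [0.364, 0.931, 0.001, 0.0]
contact_force: [2.7, 2.7, -5.6]
gripper_width: 0.0236
grip_force: 40.4
```

play_rows:
  moves:
    - [-0.36, -0.15, 0, 0, 0, 0]
    - [-0.34, -0.2, 0, 0, 0, 0]
    - [-0.3, -0.25, 0, 0, 0, 0]
    - [-0.26, -0.29, 0, 0, 0, 0]
    - [-0.21, -0.33, 0, 0, 0, 0]
    - [-0.15, -0.36, 0, 0, 0, 0]
    - [-0.1, -0.38, 0, 0, 0, 0]
    - [-0.04, -0.39, 0, 0, 0, 0]

```text
clock: 30.25
tool_pos: [0.5914, -0.1643, 0.1488]
tool_rot: [0.365, 0.931, -0.0, -0.0]
contact_force: [3.0, 0.2, -8.0]
gripper_width: 0.0237
grip_force: 40.2
```

play_rows:
  moves:
    - [0.03, -0.39, 0, 0, 0, 0]
    - [0.09, -0.38, 0, 0, 0, 0]
    - [0.15, -0.36, 0, 0, 0, 0]
    - [0.2, -0.34, 0, 0, 0, 0]
    - [0.25, -0.3, 0, 0, 0, 0]
    - [0.29, -0.26, 0, 0, 0, 0]
    - [0.33, -0.21, 0, 0, 0, 0]
    - [0.36, -0.15, 0, 0, 0, 0]

```text
clock: 31.05
tool_pos: [0.5339, -0.1746, 0.1488]
tool_rot: [0.364, 0.931, 0.0, -0.0]
contact_force: [4.7, 3.9, -8.7]
gripper_width: 0.0239
grip_force: 40.2
```

play_rows:
  moves:
    - [0, 0, 0, 0, 0, 0]
    - [0, 0, 0, 0, 0, 0]
    - [0, 0, 0, 0, 0, 0]
    - [0, 0, 0, 0, 0, 0]
    - [0, 0, 0, 0, 0, 0]
    - [0, 0, 0, 0, 0, 0]
    - [0, 0, 0, 0, 0, 0]
    - [0, 0, 0, 0, 0, 0]

```text
clock: 31.85
tool_pos: [0.5347, -0.175, 0.1488]
tool_rot: [0.364, 0.931, 0.0, -0.0]
contact_force: [0.3, 4.5, -8.9]
gripper_width: 0.0242
grip_force: 40.0
```

```bash
python3 - <<'E'
from h import *
st(); p=env.get_obs()['tool_pos'][:2]*1000-[555,-129]; print(p,np.hypot(*p),np.degrees(np.arctan2(p[1],p[0])))
E
```

```text
t 31.85 pos [ 0.5347 -0.175   0.1488] psi 137.29 z [ 0.     0.001 -1.   ] F [ 0.3  4.5 -8.9] w 0.0242 g 40.0 q [-0.38 -0.01  1.48  0.    1.67 -1.2 ]
[-20.31574863 -46.03258098] 50.31628120227642 -113.81350408750563
```

play_rows:
  moves:
    - [0, 0, 0, 0, 0, 0]
    - [0, 0, 0, 0, 0, 0]
    - [0, 0, 0, 0, 0, 0]
    - [0, 0, 0, 0, 0, 0]
    - [0, 0, 0, 0, 0, 0]
    - [0, 0, 0, 0, 0, 0]
    - [0, 0, 0, 0, 0, 0]
    - [0, 0, 0, 0, 0, 0]
  gripper: 0.6

```text
clock: 32.65
tool_pos: [0.5345, -0.1753, 0.1488]
tool_rot: [0.364, 0.931, -0.0, -0.0]
contact_force: [1.2, -0.2, 0.3]
gripper_width: 0.0511
grip_force: 0.0
```

play_rows:
  moves:
    - [0, 0, -0.6, 0, 0, 0]
    - [0, 0, -0.6, 0, 0, 0]
    - [0, 0, -0.6, 0, 0, 0]
    - [0, 0, -0.6, 0, 0, 0]
    - [0, 0, -0.6, 0, 0, 0]
    - [0, 0, -0.6, 0, 0, 0]
    - [0, 0, -0.6, 0, 0, 0]
    - [0, 0, -0.6, 0, 0, 0]

```text
clock: 33.45
tool_pos: [0.5345, -0.1753, 0.2459]
tool_rot: [0.364, 0.931, -0.0, 0.0]
contact_force: [0.3, -0.3, -0.6]
gripper_width: 0.0508
grip_force: 0.0
```

```bash
python3 - <<'E'
from h import *
st(); im,d,P=grab('top','t1.png'); Z=P[...,2]
roi=np.zeros(Z.shape,bool); roi[150:280,195:280]=1
blobs(roi&(Z>.007)&(Z<.03),P,100)
roi[:]=0; roi[170:270,300:400]=1
blobs(roi&(Z>.16)&(Z<.19),P,10)
# rack: shelf plane
I=im.astype(int); rk=np.zeros(Z.shape,bool); rk[196:252,130:160]=1
q=P[rk]; q=q[(q[:,2]>.015)&(q[:,2]<.08)]
for _ in range(4):
    A=np.c_[q[:,:2],np.ones(len(q))]; s=np.linalg.lstsq(A,q[:,2],rcond=None)[0]; r=q[:,2]-A@s; q=q[abs(r)<.004]
print('shelf plane',s,'slope',np.arctan(np.hypot(*s[:2])),'dir down deg',np.degrees(np.arctan2(-s[1],-s[0])),len(q))
plan([.469,.127,.13],90+6.5)
E
```

```text
t 33.45 pos [ 0.5345 -0.1753  0.2459] psi 137.28 z [ 0. -0. -1.] F [ 0.3 -0.3 -0.6] w 0.0508 g 0.0 q [-0.38 -0.01  1.31 -0.    1.84 -1.2 ]
px [250. 155.] n 428 ctr [0.7337 0.0899 0.0126] z [0.008  0.0125 0.0178] rect [735.3  85.3] [ 31.1 110.5] 6.1
px [249. 201.] n 580 ctr [0.6159 0.0889 0.0126] z [0.0081 0.0125 0.0176] rect [616.1  90. ] [116.5  37.9] 82.1
px [239. 229.] n 587 ctr [0.5452 0.1111 0.0126] z [0.0081 0.0123 0.0178] rect [545.5 111.4] [110.5  38.3] 89.9
px [231. 259.] n 581 ctr [0.4687 0.1277 0.0126] z [0.0079 0.0124 0.018 ] rect [468.8 127.9] [ 34.8 110. ] 4.6
px [357. 234.] n 10 ctr [ 0.5255 -0.1679  0.1715] z [0.1629 0.1705 0.1794] rect [ 525.9 -167.8] [12.6  2.4] 43.0
shelf plane [-0.30350519 -0.05338739  0.23182342] slope 0.2989306089098309 dir down deg 9.97642226745983 1389
turn units [ 0.03  0.04 10.19] then shift units [15.4  -1.56  5.92] | shift now-frame [12.7   8.87  5.89]
```

play_rows:
  moves:
    - [0, 0, 0, 0, 0, 0.653]
    - [0, 0, 0, 0, 0, 0.653]
    - [0, 0, 0, 0, 0, 0.653]
    - [0, 0, 0, 0, 0, 0.653]
    - [0, 0, 0, 0, 0, 0.653]
    - [0, 0, 0, 0, 0, 0.653]
    - [0, 0, 0, 0, 0, 0.653]
    - [0, 0, 0, 0, 0, 0.653]

```text
clock: 34.3
tool_pos: [0.5345, -0.1753, 0.2448]
tool_rot: [0.528, 0.849, -0.0, -0.0]
contact_force: [0.9, 0.2, 0.2]
gripper_width: 0.0509
grip_force: 0.0
```

play_rows:
  moves:
    - [0, 0, 0, 0, 0, 0.653]
    - [0, 0, 0, 0, 0, 0.653]
    - [0, 0, 0, 0, 0, 0.653]
    - [0, 0, 0, 0, 0, 0.653]
    - [0, 0, 0, 0, 0, 0.653]
    - [0, 0, 0, 0, 0, 0.653]
    - [0, 0, 0, 0, 0, 0.653]
    - [0, 0, 0, 0, 0, 0.653]

```text
clock: 35.1
tool_pos: [0.5345, -0.1753, 0.2448]
tool_rot: [0.673, 0.739, -0.0, -0.0]
contact_force: [0.2, -0.2, -0.3]
gripper_width: 0.0514
grip_force: 0.0
```

play_rows:
  moves:
    - [0.96, -0.1, 0, 0, 0, 0]
    - [0.96, -0.1, 0, 0, 0, 0]
    - [0.96, -0.1, 0, 0, 0, 0]
    - [0.96, -0.1, 0, 0, 0, 0]
    - [0.96, -0.1, 0, 0, 0, 0]
    - [0.96, -0.1, 0, 0, 0, 0]
    - [0.96, -0.1, 0, 0, 0, 0]
    - [0.96, -0.1, 0, 0, 0, 0]

```text
clock: 35.9
tool_pos: [0.5032, -0.0222, 0.245]
tool_rot: [0.672, 0.741, 0.0, -0.0]
contact_force: [-0.3, -0.5, 0.2]
gripper_width: 0.051
grip_force: 0.0
```

play_rows:
  moves:
    - [0.96, -0.1, 0.7, 0, 0, 0]
    - [0.96, -0.1, 0.7, 0, 0, 0]
    - [0.96, -0.1, 0.7, 0, 0, 0]
    - [0.96, -0.1, 0.7, 0, 0, 0]
    - [0.96, -0.1, 0.7, 0, 0, 0]
    - [0.96, -0.1, 0.7, 0, 0, 0]
    - [0.96, -0.1, 0.7, 0, 0, 0]
    - [0.96, -0.1, 0.7, 0, 0, 0]

```text
clock: 36.7
tool_pos: [0.4724, 0.129, 0.1325]
tool_rot: [0.672, 0.741, 0.0, -0.0]
contact_force: [-0.4, -0.4, 1.0]
gripper_width: 0.0513
grip_force: 0.0
```

```bash
cat >> h.py <<'E'
def comb(c,save=None,zl=.008,zh=.017,down=0.001):
    st(); im,d,P=grab('wrist',save); Z=P[...,2]
    m=(Z>zl)&(Z<zh)&(np.hypot(P[...,0]-c[0],P[...,1]-c[1])<.075)
    n,l,s,cc=cv2.connectedComponentsWithStats(cv2.morphologyEx(m.astype(np.uint8),cv2.MORPH_OPEN,np.ones((3,3))))
    for i in range(1,n):
        if s[i,4]<600: continue
        q=P[l==i]; r=cv2.minAreaRect((q[:,:2]*1000).astype(np.float32)); a=r[2]
        if r[1][0]>r[1][1]: a-=90
        print('comb',np.round(r[0],1),np.round(r[1],1),'width dir',round(a,1),s[i,4],'zmed',np.median(q[:,2]).round(4))
        plan([r[0][0]/1000,r[0][1]/1000,down],90+a)
E
python3 - <<'E'
from h import *
comb([.4688,.1277],'w10.png')
E
```

```text
t 36.7 pos [0.4724 0.129  0.1325] psi 95.58 z [-0.  0. -1.] F [-0.4 -0.4  1. ] w 0.0513 g 0.0 q [ 0.2  -0.21  1.69  0.    1.66  0.1 ]
comb [469.8 129.6] [ 34.3 110.4] width dir 5.1 6778 zmed 0.0117
turn units [-0.06 -0.03  0.14] then shift units [-0.07 -0.05  6.43] | shift now-frame [-0.08 -0.03  6.43]
comb [536.2 127.1] [82.9 15.1] width dir -0.2 1699 zmed 0.0115
turn units [-0.06 -0.03  1.46] then shift units [-0.19  3.27  6.43] | shift now-frame [-0.54  3.26  6.42]
```

View pics/w10.png

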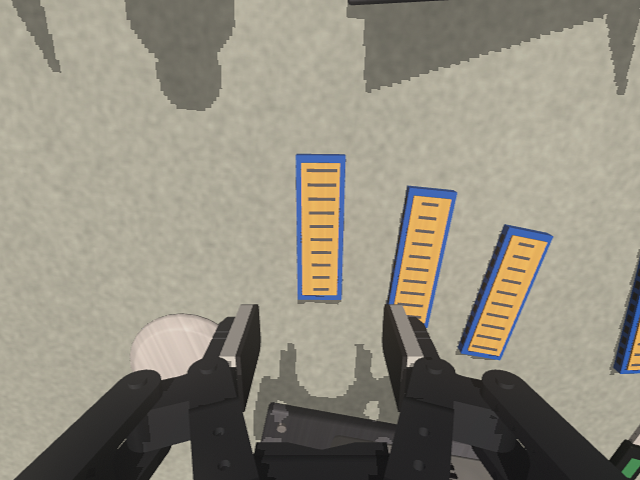

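play_rows:
  moves:
    - [-0.08, -0.03, 0.9, 0, 0, 0.14]
    - [0, 0, 0.9, 0, 0, 0]
    - [0, 0, 0.9, 0, 0, 0]
    - [0, 0, 0.9, 0, 0, 0]
    - [0, 0, 0.9, 0, 0, 0]
    - [0, 0, 0.8, 0, 0, 0]
    - [0, 0, 0.7, 0, 0, 0]
    - [0, 0, 0.52, 0, 0, 0]

```text
clock: 37.55
tool_pos: [0.4723, 0.1259, 0.0016]
tool_rot: [0.676, 0.737, -0.0, -0.0]
contact_force: [0.2, -0.5, 0.3]
gripper_width: 0.0513
grip_force: 0.0
```

play_rows:
  moves:
    - [0, 0, 0, 0, 0, 0]
    - [0, 0, 0, 0, 0, 0]
    - [0, 0, 0, 0, 0, 0]
    - [0, 0, 0, 0, 0, 0]
    - [0, 0, 0, 0, 0, 0]
    - [0, 0, 0, 0, 0, 0]
    - [0, 0, 0, 0, 0, 0]
    - [0, 0, 0, 0, 0, 0]
  gripper: 0
  newtons: 50

```text
clock: 38.35
tool_pos: [0.4729, 0.1258, 0.0025]
tool_rot: [0.676, 0.737, 0.0, 0.0]
contact_force: [0.5, 0.1, -1.7]
gripper_width: 0.0325
grip_force: 52.5
```

play_rows:
  moves:
    - [0, 0, -0.9, 0, 0, 0]
    - [0, 0, -0.9, 0, 0, 0]
    - [0, 0, -0.9, 0, 0, 0]
    - [0, 0, -0.9, 0, 0, 0]
    - [0, 0, -0.9, 0, 0, 0]
    - [0, 0, -0.9, 0, 0, 0]
    - [0, 0, -0.9, 0, 0, 0]
    - [0, 0, -0.9, 0, 0, 0]

```text
clock: 39.15
tool_pos: [0.4728, 0.1257, 0.1472]
tool_rot: [0.676, 0.737, -0.0, -0.0]
contact_force: [0.0, 1.0, -0.9]
gripper_width: 0.0325
grip_force: 52.5
```

```bash
python3 - <<'E'
from h import *
st(); im,d,P=grab('wrist'); o=env.get_obs()
R=Ro.from_quat(o['tool_rot']).as_matrix(); T=(P-o['tool_pos'])@R*1000
I=im.astype(int); m=(abs(T[...,2])<30)&(abs(T[...,1])<18)&(abs(T[...,0])<70)&(I[...,0].__sub__(I[...,2])>40)
q=T[m]; print('brass in tool',len(q),np.percentile(q,[1,50,99],axis=0).round(1)); A=np.c_[q[:,:2],np.ones(len(q))]; print(np.linalg.lstsq(A,q[:,2],rcond=None)[0])
E
```

```text
t 39.15 pos [0.4728 0.1257 0.1472] psi 94.92 z [-0.  0. -1.] F [ 0.   1.  -0.9] w 0.0325 g 52.5 q [ 0.19 -0.21  1.67  0.    1.68  0.1 ]
brass in tool 12988 [[-44.6 -15.5  -7.8]
 [ 11.5  -2.8  -6.5]
 [ 53.5  10.5  -5. ]]
[-5.34407629e-05  7.38802584e-03 -6.47071052e+00]
```

play_rows:
  moves:
    - [0, 0, -0.11, 0, 0, -0.98]
    - [0, 0, -0.11, 0, 0, -0.98]
    - [0, 0, -0.11, 0, 0, -0.98]
    - [0, 0, -0.11, 0, 0, -0.98]
    - [0, 0, -0.11, 0, 0, -0.98]
    - [0, 0, -0.11, 0, 0, -0.98]
    - [0, 0, -0.11, 0, 0, -0.98]
    - [0, 0, -0.11, 0, 0, -0.98]

```text
clock: 40.0
tool_pos: [0.4727, 0.1257, 0.1635]
tool_rot: [0.451, 0.893, -0.0, -0.0]
contact_force: [0.1, -0.2, -1.0]
gripper_width: 0.0322
grip_force: 52.5
```

play_rows:
  moves:
    - [0, 0, -0.11, 0, 0, -0.98]
    - [0, 0, -0.11, 0, 0, -0.98]
    - [0, 0, -0.11, 0, 0, -0.98]
    - [0, 0, -0.11, 0, 0, -0.98]
    - [0, 0, -0.11, 0, 0, -0.98]
    - [0, 0, -0.11, 0, 0, -0.98]
    - [0, 0, -0.11, 0, 0, -0.98]
    - [0, 0, -0.11, 0, 0, -0.98]

```text
clock: 40.8
tool_pos: [0.4727, 0.1257, 0.1811]
tool_rot: [0.192, 0.981, -0.0, -0.0]
contact_force: [-0.9, -0.5, -1.7]
gripper_width: 0.0325
grip_force: 52.5
```

play_rows:
  moves:
    - [0, 0, -0.11, 0, 0, -0.98]
    - [0, 0, -0.11, 0, 0, -0.98]
    - [0, 0, -0.11, 0, 0, -0.98]
    - [0, 0, -0.11, 0, 0, -0.98]
    - [0, 0, -0.11, 0, 0, -0.98]
    - [0, 0, -0.11, 0, 0, -0.98]
    - [0, 0, -0.11, 0, 0, -0.98]
    - [0, 0, -0.11, 0, 0, -0.98]

```text
clock: 41.6
tool_pos: [0.4728, 0.1257, 0.1987]
tool_rot: [-0.08, 0.997, -0.0, -0.0]
contact_force: [0.5, -0.3, -1.3]
gripper_width: 0.0324
grip_force: 52.5
```

play_rows:
  moves:
    - [-0.435, 0.612, 0, 0, 0, 0]
    - [-0.435, 0.612, 0, 0, 0, 0]
    - [-0.435, 0.612, 0, 0, 0, 0]
    - [-0.435, 0.612, 0, 0, 0, 0]
    - [-0.435, 0.612, 0, 0, 0, 0]
    - [-0.435, 0.612, 0, 0, 0, 0]
    - [-0.435, 0.612, 0, 0, 0, 0]
    - [-0.435, 0.612, 0, 0, 0, 0]

```text
clock: 42.4
tool_pos: [0.5268, 0.2347, 0.1991]
tool_rot: [-0.079, 0.997, -0.0, -0.0]
contact_force: [-0.3, -1.6, -1.0]
gripper_width: 0.0325
grip_force: 52.5
```

play_rows:
  moves:
    - [-0.435, 0.612, 0, 0, 0, 0]
    - [-0.435, 0.612, 0, 0, 0, 0]
    - [-0.435, 0.612, 0, 0, 0, 0]
    - [-0.435, 0.612, 0, 0, 0, 0]
    - [-0.435, 0.612, 0, 0, 0, 0]
    - [-0.435, 0.612, 0, 0, 0, 0]
    - [-0.435, 0.612, 0, 0, 0, 0]
    - [-0.435, 0.612, 0, 0, 0, 0]

```text
clock: 43.2
tool_pos: [0.5801, 0.3424, 0.1988]
tool_rot: [-0.079, 0.997, -0.0, -0.0]
contact_force: [0.1, -0.5, -0.8]
gripper_width: 0.0324
grip_force: 52.5
```

```bash
python3 - <<'E'
from h import *
st(); im,d,P=grab('wrist','w11.png'); np.savez('w11.npz',im=im,P=P)
Z=P[...,2]; pr=-0.3035*P[...,0]-.0534*P[...,1]+.2318
m=(abs(Z-pr)<.006)&(Z>.015)&(abs(P[...,0]-.56)<.12)&(abs(P[...,1]-.34)<.08)&(im.max(-1).astype(int)-im.min(-1)<60)
for _ in range(3):
    q=P[m]; A=np.c_[q[:,:2],np.ones(len(q))]; s=np.linalg.lstsq(A,q[:,2],rcond=None)[0]
    m=(abs(Z-(s[0]*P[...,0]+s[1]*P[...,1]+s[2]))<.0025)&(Z>.015)&(abs(P[...,0]-.56)<.12)&(abs(P[...,1]-.34)<.08)&(im.max(-1).astype(int)-im.min(-1)<60)
print('plane',s,'slope',np.arctan(np.hypot(*s[:2])),'dir',np.degrees(np.arctan2(-s[1],-s[0])),m.sum())
print(cv2.minAreaRect((P[m][:,:2]*1000).astype(np.float32)))
b=(Z>.05)&(P[...,0]>.61)&(P[...,0]<.67)&(abs(P[...,1]-.34)<.07); blobs(b,P,50)
E
```

```text
t 43.2 pos [0.5801 0.3424 0.1988] psi -170.99 z [-0. -0. -1.] F [ 0.1 -0.5 -0.8] w 0.0324 g 52.5 q [ 0.48  0.29  1.06  0.    1.79 -1.25]
plane [-0.30573855 -0.04453277  0.22957595] slope 0.29966092718849385 dir 8.287217855605867 16616
((552.670166015625, 343.1019287109375), (152.40211486816406, 100.4205322265625), 8.265442848205566)
px [269. 295.] n 210 ctr [0.6447 0.3115 0.0598] z [0.0514 0.0599 0.0694] rect [644.8 311.4] [ 7.6 12.8] 24.4
px [376. 297.] n 355 ctr [0.6326 0.3979 0.0616] z [0.0516 0.0608 0.0748] rect [633.2 396.8] [ 8.8 17.7] 5.0
px [319. 413.] n 2676 ctr [0.6197 0.3492 0.2083] z [0.2066 0.2085 0.2096] rect [619.8 350.1] [23.4 34.4] 7.1
```

View pics/w11.png

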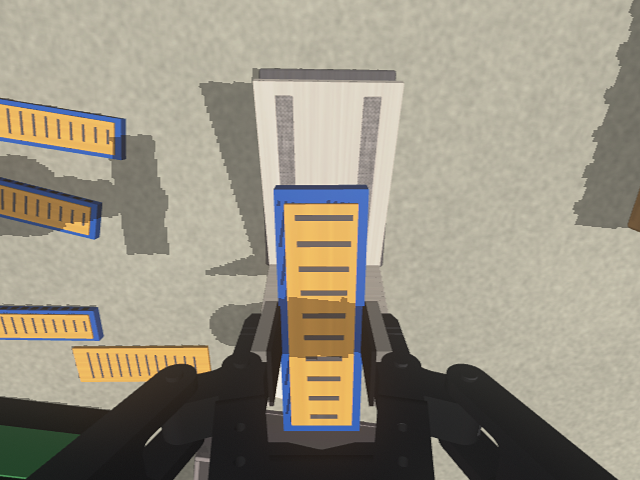

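```bash
cat >> h.py <<'E'
PSI=np.radians(8.27); c3,s3=np.cos(.3),np.sin(.3)
RK=np.array([[c3*np.cos(PSI),-np.sin(PSI),s3*np.cos(PSI)],[c3*np.sin(PSI),np.cos(PSI),s3*np.sin(PSI)],[-s3,0,c3]]); RO=np.array([.6275,.354,.022])
def rackplan(x,y,z): plan(RO+RK@np.array([x,y,z]),188.27,.3)
def rackpose():
    o=env.get_obs(); print('tcp in rack mm',(RK.T@(o['tool_pos']-RO)*1000).round(1),'F rack',(RK.T@o['contact_force']).round(1))
E
python3 - <<'E'
from h import *
rackpose(); rackplan(-.061,0,.045)
E
```

```text
tcp in rack mm [-98.   -2.9 154. ] F rack [-2.3 -0.  -3.1]
turn units [-0.02  4.29  0.2 ] then shift units [-1.85  0.15  5.45] | shift now-frame [-0.16  0.14  5.75]
```

play_rows:
  moves:
    - [0, 0, 0, 0, 0.54, 0.02]
    - [0, 0, 0, 0, 0.54, 0.02]
    - [0, 0, 0, 0, 0.54, 0.02]
    - [0, 0, 0, 0, 0.54, 0.02]
    - [0, 0, 0, 0, 0.54, 0.02]
    - [0, 0, 0, 0, 0.54, 0.02]
    - [0, 0, 0, 0, 0.54, 0.02]
    - [0, 0, 0, 0, 0.52, 0.02]

```text
clock: 44.05
tool_pos: [0.5798, 0.3414, 0.1988]
tool_rot: [-0.072, 0.986, -0.012, -0.15]
contact_force: [-0.6, -0.3, -0.8]
gripper_width: 0.0326
grip_force: 52.5
```

```bash
python3 - <<'E'
from h import *
st();rackpose(); rackplan(-.061,0,.045)
im,d,P=grab('wrist'); o=env.get_obs()
R=Ro.from_quat(o['tool_rot']).as_matrix(); T=(P-o['tool_pos'])@R*1000
I=im.astype(int); m=(abs(T[...,2])<30)&(abs(T[...,1])<25)&(abs(T[...,0])<75)&(((I[...,0]-I[...,2])>40)|((I[...,2]-I[...,0])>40))
q=T[m]; print('comb in tool',len(q),np.percentile(q,[.2,50,99.8],axis=0).round(1))
E
```

```text
t 44.05 pos [0.5798 0.3414 0.1988] psi -171.67 z [-0.294 -0.045 -0.955] F [-0.6 -0.3 -0.8] w 0.0326 g 52.5 q [ 0.44  0.58  0.73  0.1   2.13 -1.24]
tcp in rack mm [-99.   -5.6 154.4] F rack [-0.4 -0.2 -1. ]
turn units [-0.04 -0.03  0.01] then shift units [-1.9   0.28  5.47] | shift now-frame [-1.91  0.29  5.47]
comb in tool 18343 [[-50.6 -15.  -12.4]
 [ 15.6   1.5 -10.5]
 [ 59.4  18.6  -1.3]]
```

play_rows:
  moves:
    - [-0.24, 0.03, 0.88, 0, 0, 0]
    - [-0.24, 0.03, 0.88, 0, 0, 0]
    - [-0.24, 0.03, 0.88, 0, 0, 0]
    - [-0.24, 0.03, 0.88, 0, 0, 0]
    - [-0.24, 0.03, 0.88, 0, 0, 0]
    - [-0.24, 0.03, 0.88, 0, 0, 0]
    - [-0.24, 0.03, 0.88, 0, 0, 0]
    - [-0.22, 0.03, 0.88, 0, 0, 0]

```text
clock: 44.9
tool_pos: [0.5738, 0.345, 0.0525]
tool_rot: [-0.072, 0.986, -0.012, -0.149]
contact_force: [0.3, -0.8, -1.5]
gripper_width: 0.0324
grip_force: 52.6
```

```bash
python3 - <<'E'
from h import *
st();rackpose()
E
```

```text
t 44.9 pos [0.5738 0.345  0.0525] psi -171.66 z [-0.291 -0.045 -0.956] F [ 0.3 -0.8 -1.5] w 0.0324 g 52.6 q [ 0.45  0.58  0.98  0.09  1.87 -1.26]
tcp in rack mm [-61.   -1.2  13.1] F rack [ 0.6 -0.9 -1.4]
```

play_rows:
  moves:
    - [0, 0, 0.06, 0, 0, 0]
    - [0, 0, 0.06, 0, 0, 0]
    - [0, 0, 0.06, 0, 0, 0]
    - [0, 0, 0.06, 0, 0, 0]
    - [0, 0, 0.06, 0, 0, 0]
    - [0, 0, 0.06, 0, 0, 0]
    - [0, 0, 0.06, 0, 0, 0]
    - [0, 0, 0.06, 0, 0, 0]

```text
clock: 45.7
tool_pos: [0.5709, 0.3443, 0.0443]
tool_rot: [-0.072, 0.986, -0.012, -0.149]
contact_force: [1.0, 1.0, -1.0]
gripper_width: 0.0324
grip_force: 52.5
```

play_rows:
  moves:
    - [-0.06, 0, 0, 0, 0, 0]
    - [-0.06, 0, 0, 0, 0, 0]
    - [-0.06, 0, 0, 0, 0, 0]
    - [-0.06, 0, 0, 0, 0, 0]
    - [-0.06, 0, 0, 0, 0, 0]
    - [-0.06, 0, 0, 0, 0, 0]
    - [-0.06, 0, 0, 0, 0, 0]
    - [-0.06, 0, 0, 0, 0, 0]

```text
clock: 46.5
tool_pos: [0.5797, 0.3456, 0.0415]
tool_rot: [-0.072, 0.986, -0.012, -0.15]
contact_force: [-4.9, -0.9, -0.4]
gripper_width: 0.0327
grip_force: 52.6
```

```bash
python3 - <<'E'
from h import *
st();rackpose()
E
```

```text
t 46.5 pos [0.5797 0.3456 0.0415] psi -171.65 z [-0.293 -0.045 -0.955] F [-4.9 -0.9 -0.4] w 0.0327 g 52.6 q [ 0.44  0.6   0.97  0.09  1.86 -1.26]
tcp in rack mm [-52.1  -1.5   4.3] F rack [-4.6 -0.2 -1.8]
```

play_rows:
  moves:
    - [0, 0, 0.04, 0, 0, 0]
    - [0, 0, 0.04, 0, 0, 0]
    - [0, 0, 0.04, 0, 0, 0]
    - [0, 0, 0, 0, 0, 0]
    - [0, 0, 0, 0, 0, 0]
    - [0, 0, 0, 0, 0, 0]
    - [0, 0, 0, 0, 0, 0]
    - [0, 0, 0, 0, 0, 0]

```text
clock: 47.3
tool_pos: [0.5791, 0.3456, 0.0395]
tool_rot: [-0.072, 0.986, -0.012, -0.149]
contact_force: [-4.5, -0.3, 3.7]
gripper_width: 0.0324
grip_force: 52.9
```

play_rows:
  moves:
    - [0, 0, 0, 0, 0, 0]
    - [0, 0, 0, 0, 0, 0]
    - [0, 0, 0, 0, 0, 0]
    - [0, 0, 0, 0, 0, 0]
    - [0, 0, 0, 0, 0, 0]
    - [0, 0, 0, 0, 0, 0]
    - [0, 0, 0, 0, 0, 0]
    - [0, 0, 0, 0, 0, 0]
  gripper: 0.6

```text
clock: 48.1
tool_pos: [0.5793, 0.3455, 0.0393]
tool_rot: [-0.072, 0.986, -0.012, -0.149]
contact_force: [0.1, 0.1, -0.1]
gripper_width: 0.0512
grip_force: 0.0
```

play_rows:
  moves:
    - [0, 0, -0.85, 0, 0, 0]
    - [0, 0, -0.85, 0, 0, 0]
    - [0, 0, -0.85, 0, 0, 0]
    - [0, 0, -0.85, 0, 0, 0]
    - [0, 0, -0.85, 0, 0, 0]
    - [0, 0, -0.85, 0, 0, 0]
    - [0, 0, -0.85, 0, 0, 0]
    - [0, 0, -0.85, 0, 0, 0]

```text
clock: 48.9
tool_pos: [0.6192, 0.3515, 0.1698]
tool_rot: [-0.072, 0.986, -0.012, -0.149]
contact_force: [0.8, 0.1, 0.4]
gripper_width: 0.0512
grip_force: 0.0
```

```bash
cat >> h.py <<'E'
def stack(save=None):
    st(); rackpose(); im,d,P=grab('wrist',save); Q=(P-RO)@RK*1000
    I=im.astype(int); col=(abs(I[...,0]-I[...,2])>40)
    m=col&(Q[...,2]>4)&(Q[...,2]<70)&(Q[...,0]>-160)&(Q[...,0]<10)&(abs(Q[...,1])<60)
    q=Q[m]; ztop=np.percentile(q[:,2],90); t=q[abs(q[:,2]-ztop)<2.5]
    print('stack n',len(q),'ztop',ztop.round(1),'rect',[np.round(v,1) for v in cv2.minAreaRect(t[:,:2].astype(np.float32))],'x',np.percentile(t[:,0],[.2,99.8]).round(1),'y',np.percentile(t[:,1],[.2,99.8]).round(1))
    A=np.c_[t[:,:2],np.ones(len(t))]; print('tilt',np.linalg.lstsq(A,t[:,2],rcond=None)[0].round(3))
    print('all x',np.percentile(q[:,0],[.2,99.8]).round(1),'y',np.percentile(q[:,1],[.2,99.8]).round(1))
E
python3 - <<'E'
from h import *
stack()
im,d,P=grab('top','t2.png'); Z=P[...,2]
roi=np.zeros(Z.shape,bool); roi[140:280,195:285]=1
blobs(roi&(Z>.0075)&(Z<.03),P,100)
plan([.5452,.1113,.2],90)
E
```

```text
t 48.9 pos [0.6192 0.3515 0.1698] psi -171.66 z [-0.292 -0.045 -0.955] F [0.8 0.1 0.4] w 0.0512 g 0.0 q [ 0.43  0.71  0.6   0.1   2.13 -1.25]
tcp in rack mm [-51.9  -1.2 138.7] F rack [0.7 0.  0.7]
stack n 5742 ztop 12.6 rect [array([-56.1,   0. ]), array([109.4,  33.7]), np.float64(0.0)] x [-110.7   -1.7] y [-16.7  16.7]
tilt [ 1.0000e-03 -1.0000e-03  1.1659e+01]
all x [-110.7   -1.3] y [-16.8  16.9]
px [252. 153.] n 545 ctr [0.7387 0.0854 0.0126] z [0.0082 0.0124 0.0181] rect [738.6  85.5] [ 37.3 110.3] 8.7
px [249. 201.] n 547 ctr [0.6159 0.0883 0.0127] z [0.0083 0.0126 0.0175] rect [617.3  88.5] [110.5  36.8] 83.7
px [239. 229.] n 568 ctr [0.545  0.1109 0.0126] z [0.0083 0.0124 0.0175] rect [545.2 111.2] [110.3  34.3] 90.0
turn units [-3.63 -3.13 24.39] then shift units [-12.03  -3.75  -1.4 ] | shift now-frame [  5.62 -11.35   0.26]
```

play_rows:
  moves:
    - [0, 0, 0, -0.145, -0.125, 0.976]
    - [0, 0, 0, -0.145, -0.125, 0.976]
    - [0, 0, 0, -0.145, -0.125, 0.976]
    - [0, 0, 0, -0.145, -0.125, 0.976]
    - [0, 0, 0, -0.145, -0.125, 0.976]
    - [0, 0, 0, -0.145, -0.125, 0.976]
    - [0, 0, 0, -0.145, -0.125, 0.976]
    - [0, 0, 0, -0.145, -0.125, 0.976]

```text
clock: 49.8
tool_pos: [0.6186, 0.3514, 0.1678]
tool_rot: [0.203, 0.973, -0.01, -0.109]
contact_force: [1.2, 0.4, 0.5]
gripper_width: 0.0512
grip_force: 0.0
```

play_rows:
  moves:
    - [0, 0, 0, -0.145, -0.125, 0.976]
    - [0, 0, 0, -0.145, -0.125, 0.976]
    - [0, 0, 0, -0.145, -0.125, 0.976]
    - [0, 0, 0, -0.145, -0.125, 0.976]
    - [0, 0, 0, -0.145, -0.125, 0.976]
    - [0, 0, 0, -0.145, -0.125, 0.976]
    - [0, 0, 0, -0.145, -0.125, 0.976]
    - [0, 0, 0, -0.145, -0.125, 0.976]

```text
clock: 50.6
tool_pos: [0.6186, 0.3514, 0.1679]
tool_rot: [0.461, 0.885, -0.007, -0.061]
contact_force: [-0.1, 0.6, 0.1]
gripper_width: 0.0509
grip_force: 0.0
```

play_rows:
  moves:
    - [0, 0, 0, -0.145, -0.125, 0.976]
    - [0, 0, 0, -0.145, -0.125, 0.976]
    - [0, 0, 0, -0.145, -0.125, 0.976]
    - [0, 0, 0, -0.145, -0.125, 0.976]
    - [0, 0, 0, -0.145, -0.125, 0.976]
    - [0, 0, 0, -0.145, -0.125, 0.976]
    - [0, 0, 0, -0.145, -0.125, 0.976]
    - [0, 0, 0, -0.145, -0.125, 0.976]

```text
clock: 51.4
tool_pos: [0.6185, 0.3514, 0.1679]
tool_rot: [0.684, 0.73, -0.004, -0.008]
contact_force: [0.2, 0.9, 0.1]
gripper_width: 0.0514
grip_force: 0.0
```

play_rows:
  moves:
    - [0, 0, 0, -0.145, -0.125, 0.976]
    - [-0.8, -0.25, 0, 0, 0, 0]
    - [-0.8, -0.25, 0, 0, 0, 0]
    - [-0.8, -0.25, 0, 0, 0, 0]
    - [-0.8, -0.25, 0, 0, 0, 0]
    - [-0.8, -0.25, 0, 0, 0, 0]
    - [-0.8, -0.25, 0, 0, 0, 0]
    - [-0.8, -0.25, 0, 0, 0, 0]

```text
clock: 52.2
tool_pos: [0.5832, 0.2388, 0.1683]
tool_rot: [0.707, 0.707, -0.003, -0.001]
contact_force: [-0.3, 0.4, -0.2]
gripper_width: 0.0508
grip_force: 0.0
```

play_rows:
  moves:
    - [-0.8, -0.25, 0.25, 0, 0, 0]
    - [-0.8, -0.25, 0.25, 0, 0, 0]
    - [-0.8, -0.25, 0.25, 0, 0, 0]
    - [-0.8, -0.25, 0.25, 0, 0, 0]
    - [-0.8, -0.25, 0.25, 0, 0, 0]
    - [-0.8, -0.25, 0.25, 0, 0, 0]
    - [-0.8, -0.25, 0.25, 0, 0, 0]
    - [-0.8, -0.2, 0.25, 0, 0, 0]

```text
clock: 53.0
tool_pos: [0.5439, 0.1108, 0.1288]
tool_rot: [0.707, 0.707, -0.003, -0.001]
contact_force: [-0.4, -0.3, 0.4]
gripper_width: 0.0512
grip_force: 0.0
```

```bash
python3 - <<'E'
from h import *
comb([.5452,.1112],down=.002)
E
```

```text
t 53.0 pos [0.5439 0.1108 0.1288] psi 90.0 z [-0.006 -0.002 -1.   ] F [-0.4 -0.3  0.4] w 0.0512 g 0.0 q [ 0.14 -0.02  1.53 -0.    1.64  0.14]
comb [546.  113.1] [110.5  34.2] width dir -0.3 6971 zmed 0.0118
turn units [-0.11  0.06  0.06] then shift units [0.23 0.13 6.3 ] | shift now-frame [0.26 0.18 6.3 ]
comb [610.1 101.7] [89.  18.4] width dir -6.0 2337 zmed 0.0117
turn units [-0.11  0.07  1.47] then shift units [0.01 3.36 6.3 ] | shift now-frame [-0.31  3.39  6.28]
```

play_rows:
  moves:
    - [0.23, 0.13, 0.9, -0.11, 0.06, 0.06]
    - [0, 0, 0.9, 0, 0, 0]
    - [0, 0, 0.9, 0, 0, 0]
    - [0, 0, 0.9, 0, 0, 0]
    - [0, 0, 0.9, 0, 0, 0]
    - [0, 0, 0.8, 0, 0, 0]
    - [0, 0, 0.6, 0, 0, 0]
    - [0, 0, 0.4, 0, 0, 0]

```text
clock: 53.85
tool_pos: [0.5471, 0.1163, 0.0027]
tool_rot: [0.709, 0.706, 0.001, -0.0]
contact_force: [0.3, 0.1, -0.1]
gripper_width: 0.0511
grip_force: 0.0
```

play_rows:
  moves:
    - [0, 0, 0, 0, 0, 0]
    - [0, 0, 0, 0, 0, 0]
    - [0, 0, 0, 0, 0, 0]
    - [0, 0, 0, 0, 0, 0]
    - [0, 0, 0, 0, 0, 0]
    - [0, 0, 0, 0, 0, 0]
    - [0, 0, 0, 0, 0, 0]
    - [0, 0, 0, 0, 0, 0]
  gripper: 0
  newtons: 50

```text
clock: 54.65
tool_pos: [0.5476, 0.1163, 0.0041]
tool_rot: [0.709, 0.706, 0.002, 0.0]
contact_force: [0.4, 0.3, -0.3]
gripper_width: 0.0322
grip_force: 51.6
```

play_rows:
  moves:
    - [0, 0, -0.95, 0, 0, 0]
    - [0, 0, -0.95, 0, 0, 0]
    - [0, 0, -0.95, 0, 0, 0]
    - [0, 0, -0.95, 0, 0, 0]
    - [0, 0, -0.95, 0, 0, 0]
    - [0, 0, -0.95, 0, 0, 0]
    - [0, 0, -0.95, 0, 0, 0]
    - [0, 0, -0.95, 0, 0, 0]

```text
clock: 55.45
tool_pos: [0.5471, 0.1159, 0.1568]
tool_rot: [0.709, 0.705, 0.002, 0.0]
contact_force: [0.1, -0.4, -1.0]
gripper_width: 0.0322
grip_force: 51.6
```

```bash
cat >> h.py <<'E'
def inhand():
    im,d,P=grab('wrist'); o=env.get_obs()
    R=Ro.from_quat(o['tool_rot']).as_matrix(); T=(P-o['tool_pos'])@R*1000
    I=im.astype(int); m=(abs(T[...,2])<30)&(abs(T[...,1])<25)&(abs(T[...,0])<85)&(abs(I[...,0]-I[...,2])>40)
    q=T[m]; print('comb in tool',len(q),np.percentile(q,[.2,50,99.8],axis=0).round(1))
E
python3 - <<'E'
from h import *
st(); inhand(); rackplan(-.08,0,.13)
E
```

```text
t 55.45 pos [0.5471 0.1159 0.1568] psi 89.74 z [ 0.003  0.002 -1.   ] F [ 0.1 -0.4 -1. ] w 0.0322 g 51.6 q [ 0.15 -0.02  1.48  0.    1.68  0.15]
comb in tool 17567 [[-58.  -19.4  -5.9]
 [  9.7  -2.6  -4.1]
 [ 52.1  14.1   4.7]]
turn units [  3.81   3.25 -24.41] then shift units [-3.43 11.2  -1.53] | shift now-frame [11.63  2.03 -0.4 ]
```

```bash
sed -i 's/    P\[d==0\]=np.nan/    P[d==0]=np.nan; G.update(o=o)/; s/^def grab/G={}\ndef grab/; s/    im,d,P=grab(.wrist.); o=env.get_obs()/    im,d,P=grab("wrist"); o=G["o"]/' h.py; python3 - <<'E'
from h import *
inhand(); inhand(); st()
E
```

```text
comb in tool 17563 [[-57.7 -18.2  -9.9]
 [  9.9  -1.3  -8.1]
 [ 52.3  15.5   0.7]]
comb in tool 17534 [[-57.8 -18.2  -9.9]
 [ 10.   -1.3  -8.1]
 [ 52.3  15.4   0.8]]
t 55.6 pos [0.5479 0.1161 0.1575] psi 89.74 z [ 0.006  0.002 -1.   ] F [-0.3  0.  -1.3] w 0.0321 g 51.7 q [ 0.15 -0.02  1.48  0.    1.68  0.15]
```

play_rows:
  moves:
    - [0, 0, -0.05, 0.152, 0.13, -0.976]
    - [0, 0, -0.05, 0.152, 0.13, -0.976]
    - [0, 0, -0.05, 0.152, 0.13, -0.976]
    - [0, 0, -0.05, 0.152, 0.13, -0.976]
    - [0, 0, -0.05, 0.152, 0.13, -0.976]
    - [0, 0, -0.05, 0.152, 0.13, -0.976]
    - [0, 0, -0.05, 0.152, 0.13, -0.976]
    - [0, 0, -0.05, 0.152, 0.13, -0.976]

```text
clock: 56.4
tool_pos: [0.5469, 0.1156, 0.162]
tool_rot: [0.49, 0.87, -0.003, -0.056]
contact_force: [0.6, -0.4, -1.2]
gripper_width: 0.0323
grip_force: 51.6
```

play_rows:
  moves:
    - [0, 0, -0.05, 0.152, 0.13, -0.976]
    - [0, 0, -0.05, 0.152, 0.13, -0.976]
    - [0, 0, -0.05, 0.152, 0.13, -0.976]
    - [0, 0, -0.05, 0.152, 0.13, -0.976]
    - [0, 0, -0.05, 0.152, 0.13, -0.976]
    - [0, 0, -0.05, 0.152, 0.13, -0.976]
    - [0, 0, -0.05, 0.152, 0.13, -0.976]
    - [0, 0, -0.05, 0.152, 0.13, -0.976]

```text
clock: 57.2
tool_pos: [0.5482, 0.1152, 0.1699]
tool_rot: [0.235, 0.966, -0.007, -0.106]
contact_force: [-0.3, -0.7, -0.9]
gripper_width: 0.0324
grip_force: 51.6
```

play_rows:
  moves:
    - [0, 0, -0.05, 0.152, 0.13, -0.976]
    - [0, 0, -0.05, 0.152, 0.13, -0.976]
    - [0, 0, -0.05, 0.152, 0.13, -0.976]
    - [0, 0, -0.05, 0.152, 0.13, -0.976]
    - [0, 0, -0.05, 0.152, 0.13, -0.976]
    - [0, 0, -0.05, 0.152, 0.13, -0.976]
    - [0, 0, -0.05, 0.152, 0.13, -0.976]
    - [0, 0, -0.05, 0.152, 0.13, -0.976]

```text
clock: 58.0
tool_pos: [0.5502, 0.1152, 0.1777]
tool_rot: [-0.038, 0.988, -0.01, -0.149]
contact_force: [0.1, 0.3, -0.8]
gripper_width: 0.0328
grip_force: 51.6
```

play_rows:
  moves:
    - [0, 0, 0, 0.152, 0.13, -0.976]
    - [-0.25, 0.75, 0, 0, 0, 0]
    - [-0.25, 0.75, 0, 0, 0, 0]
    - [-0.25, 0.75, 0, 0, 0, 0]
    - [-0.25, 0.75, 0, 0, 0, 0]
    - [-0.25, 0.75, 0, 0, 0, 0]
    - [-0.25, 0.75, 0, 0, 0, 0]
    - [-0.25, 0.75, 0, 0, 0, 0]

```text
clock: 58.8
tool_pos: [0.5688, 0.2255, 0.1691]
tool_rot: [-0.071, 0.986, -0.011, -0.152]
contact_force: [-1.0, -0.9, -0.8]
gripper_width: 0.0326
grip_force: 51.6
```

```bash
python3 - <<'E'
from h import *
st(); rackpose(); rackplan(-.08,0,.06)
E
```

```text
t 58.8 pos [0.5688 0.2255 0.1691] psi -171.77 z [-0.297 -0.043 -0.954] F [-1.  -0.9 -0.8] w 0.0326 g 51.6 q [ 0.3   0.4   1.01  0.05  2.03 -1.4 ]
tcp in rack mm [-116.6 -118.7  117.9] F rack [-0.8 -0.8 -1.1]
turn units [ 0.01 -0.07 -0.01] then shift units [-1.83  5.94  2.89] | shift now-frame [-1.84  5.94  2.89]
```

play_rows:
  moves:
    - [-0.3, 0.735, 0.1, 0, 0, 0]
    - [-0.3, 0.735, 0.1, 0, 0, 0]
    - [-0.3, 0.735, 0.1, 0, 0, 0]
    - [-0.3, 0.735, 0.1, 0, 0, 0]
    - [-0.3, 0.735, 0.1, 0, 0, 0]
    - [-0.3, 0.735, 0.1, 0, 0, 0]
    - [-0.3, 0.735, 0.1, 0, 0, 0]
    - [-0.3, 0.735, 0.1, 0, 0, 0]

```text
clock: 59.6
tool_pos: [0.5926, 0.3474, 0.1391]
tool_rot: [-0.071, 0.986, -0.011, -0.152]
contact_force: [0.7, 0.1, -0.8]
gripper_width: 0.0322
grip_force: 51.6
```

play_rows:
  moves:
    - [0, 0, 0.47, 0, 0, 0]
    - [0, 0, 0.47, 0, 0, 0]
    - [0, 0, 0.47, 0, 0, 0]
    - [0, 0, 0.47, 0, 0, 0]
    - [0, 0, 0.47, 0, 0, 0]
    - [0, 0, 0.47, 0, 0, 0]
    - [0, 0, 0.47, 0, 0, 0]
    - [0, 0, 0.47, 0, 0, 0]

```text
clock: 60.4
tool_pos: [0.5698, 0.3429, 0.0672]
tool_rot: [-0.071, 0.986, -0.011, -0.152]
contact_force: [-0.1, -1.0, -0.7]
gripper_width: 0.0323
grip_force: 51.6
```

```bash
python3 - <<'E'
from h import *
st(); rackpose(); inhand(); rackplan(-.066,-.0012,.019)
E
```

```text
t 60.4 pos [0.5698 0.3429 0.0672] psi -171.79 z [-0.297 -0.043 -0.954] F [-0.1 -1.  -0.7] w 0.0323 g 51.6 q [ 0.44  0.56  0.98  0.09  1.89 -1.25]
tcp in rack mm [-69.4  -2.7  25.8] F rack [-0.1 -0.9 -0.7]
comb in tool 17395 [[-58.5 -15.4  -9.6]
 [ 10.    1.5  -7.7]
 [ 52.   18.4   1.9]]
turn units [-0.   -0.11 -0.01] then shift units [-0.19  0.08  0.24] | shift now-frame [-0.19  0.08  0.23]
```

play_rows:
  moves:
    - [0, 0.08, 0.05, 0, -0.11, 0]
    - [0, 0, 0.05, 0, 0, 0]
    - [0, 0, 0.05, 0, 0, 0]
    - [0, 0, 0.05, 0, 0, 0]
    - [0, 0, 0.05, 0, 0, 0]
    - [0, 0, 0.05, 0, 0, 0]
    - [0, 0, 0.05, 0, 0, 0]
    - [0, 0, 0.05, 0, 0, 0]

```text
clock: 61.25
tool_pos: [0.5675, 0.3443, 0.0601]
tool_rot: [-0.071, 0.986, -0.01, -0.148]
contact_force: [-1.3, 0.6, -1.6]
gripper_width: 0.0324
grip_force: 51.6
```

play_rows:
  moves:
    - [-0.07, 0, 0, 0, 0, 0]
    - [-0.07, 0, 0, 0, 0, 0]
    - [-0.07, 0, 0, 0, 0, 0]
    - [-0.07, 0, 0, 0, 0, 0]
    - [-0.07, 0, 0, 0, 0, 0]
    - [-0.07, 0, 0, 0, 0, 0]
    - [-0.07, 0, 0, 0, 0, 0]
    - [-0.07, 0, 0, 0, 0, 0]

```text
clock: 62.05
tool_pos: [0.5773, 0.3457, 0.0571]
tool_rot: [-0.071, 0.986, -0.011, -0.149]
contact_force: [-6.8, -1.8, 2.8]
gripper_width: 0.0325
grip_force: 51.8
```

```bash
python3 - <<'E'
from h import *
st(); rackpose()
E
```

```text
t 62.05 pos [0.5773 0.3457 0.0571] psi -171.76 z [-0.292 -0.042 -0.955] F [-6.8 -1.8  2.8] w 0.0325 g 51.8 q [ 0.44  0.58  0.97  0.09  1.88 -1.25]
tcp in rack mm [-59.   -1.   18.5] F rack [-7.5 -0.8  0.6]
```

play_rows:
  moves:
    - [0.02, 0, 0.04, 0, 0, 0]
    - [0, 0, 0.04, 0, 0, 0]
    - [0, 0, 0.04, 0, 0, 0]
    - [0, 0, 0.02, 0, 0, 0]
    - [0, 0, 0, 0, 0, 0]
    - [0, 0, 0, 0, 0, 0]
    - [0, 0, 0, 0, 0, 0]
    - [0, 0, 0, 0, 0, 0]

```text
clock: 62.85
tool_pos: [0.5767, 0.3457, 0.0555]
tool_rot: [-0.071, 0.986, -0.01, -0.148]
contact_force: [-4.1, -2.1, 5.0]
gripper_width: 0.0324
grip_force: 52.1
```

play_rows:
  moves:
    - [0, 0, 0, 0, 0, 0]
    - [0, 0, 0, 0, 0, 0]
    - [0, 0, 0, 0, 0, 0]
    - [0, 0, 0, 0, 0, 0]
    - [0, 0, 0, 0, 0, 0]
    - [0, 0, 0, 0, 0, 0]
    - [0, 0, 0, 0, 0, 0]
    - [0, 0, 0, 0, 0, 0]
  gripper: 0.6

```text
clock: 63.65
tool_pos: [0.5769, 0.3456, 0.0544]
tool_rot: [-0.071, 0.986, -0.01, -0.148]
contact_force: [-0.2, 0.2, 0.8]
gripper_width: 0.0513
grip_force: 0.0
```

play_rows:
  moves:
    - [0, 0, -0.8, 0, 0, 0]
    - [0, 0, -0.8, 0, 0, 0]
    - [0, 0, -0.8, 0, 0, 0]
    - [0, 0, -0.8, 0, 0, 0]
    - [0, 0, -0.8, 0, 0, 0]
    - [0, 0, -0.8, 0, 0, 0]
    - [0, 0, -0.8, 0, 0, 0]
    - [0, 0, -0.8, 0, 0, 0]

```text
clock: 64.45
tool_pos: [0.6141, 0.351, 0.1774]
tool_rot: [-0.071, 0.986, -0.01, -0.148]
contact_force: [0.2, -0.3, 0.2]
gripper_width: 0.0514
grip_force: 0.0
```

```bash
python3 - <<'E'
from h import *
stack()
im,d,P=grab('top'); Z=P[...,2]
roi=np.zeros(Z.shape,bool); roi[140:280,195:285]=1
blobs(roi&(Z>.0075)&(Z<.03),P,100)
plan([.6165,.090,.13],83.7)
E
```

```text
t 64.45 pos [0.6141 0.351  0.1774] psi -171.78 z [-0.29  -0.042 -0.956] F [ 0.2 -0.3  0.2] w 0.0514 g 0.0 q [ 0.43  0.69  0.61  0.1   2.13 -1.24]
tcp in rack mm [-59.   -1.1 144.4] F rack [ 0.1 -0.3  0.3]
stack n 6192 ztop 24.5 rect [array([-55.9,   0.5]), array([109.9,  33.6]), np.float64(0.0)] x [-110.8   -1.1] y [-16.1  17.3]
tilt [0.0000e+00 1.0000e-03 2.3608e+01]
all x [-110.9   -0.6] y [-16.3  17.7]
px [252. 153.] n 549 ctr [0.7387 0.0856 0.0126] z [0.0084 0.0123 0.0178] rect [739.4  86.1] [ 37.3 115.7] 9.6
px [249. 201.] n 553 ctr [0.616  0.0886 0.0126] z [0.0082 0.0124 0.0176] rect [615.7  88.1] [113.1  35.6] 84.1
turn units [-3.81 -2.98 25.92] then shift units [-12.97   1.51   2.47] | shift now-frame [  1.01 -12.94   2.86]
```

play_rows:
  moves:
    - [0, 0, 0, -0.147, -0.115, 0.997]
    - [0, 0, 0, -0.147, -0.115, 0.997]
    - [0, 0, 0, -0.147, -0.115, 0.997]
    - [0, 0, 0, -0.147, -0.115, 0.997]
    - [0, 0, 0, -0.147, -0.115, 0.997]
    - [0, 0, 0, -0.147, -0.115, 0.997]
    - [0, 0, 0, -0.147, -0.115, 0.997]
    - [0, 0, 0, -0.147, -0.115, 0.997]

```text
clock: 65.35
tool_pos: [0.6136, 0.3508, 0.1755]
tool_rot: [0.21, 0.971, -0.009, -0.111]
contact_force: [-0.0, -1.2, 0.0]
gripper_width: 0.0516
grip_force: 0.0
```

play_rows:
  moves:
    - [0, 0, 0, -0.147, -0.115, 0.997]
    - [0, 0, 0, -0.147, -0.115, 0.997]
    - [0, 0, 0, -0.147, -0.115, 0.997]
    - [0, 0, 0, -0.147, -0.115, 0.997]
    - [0, 0, 0, -0.147, -0.115, 0.997]
    - [0, 0, 0, -0.147, -0.115, 0.997]
    - [0, 0, 0, -0.147, -0.115, 0.997]
    - [0, 0, 0, -0.147, -0.115, 0.997]

```text
clock: 66.15
tool_pos: [0.6136, 0.3508, 0.1755]
tool_rot: [0.473, 0.879, -0.006, -0.065]
contact_force: [0.2, 0.2, -0.0]
gripper_width: 0.0513
grip_force: 0.0
```

play_rows:
  moves:
    - [0, 0, 0, -0.147, -0.115, 0.997]
    - [0, 0, 0, -0.147, -0.115, 0.997]
    - [0, 0, 0, -0.147, -0.115, 0.997]
    - [0, 0, 0, -0.147, -0.115, 0.997]
    - [0, 0, 0, -0.147, -0.115, 0.997]
    - [0, 0, 0, -0.147, -0.115, 0.997]
    - [0, 0, 0, -0.147, -0.115, 0.997]
    - [0, 0, 0, -0.147, -0.115, 0.997]

```text
clock: 66.95
tool_pos: [0.6135, 0.3508, 0.1755]
tool_rot: [0.698, 0.716, -0.003, -0.013]
contact_force: [0.4, 0.1, 0.2]
gripper_width: 0.0513
grip_force: 0.0
```

play_rows:
  moves:
    - [0, 0, 0, -0.147, -0.115, 0.997]
    - [0, 0, 0, -0.147, -0.115, 0.997]
    - [-0.925, 0.108, 0, 0, 0, 0]
    - [-0.925, 0.108, 0, 0, 0, 0]
    - [-0.925, 0.108, 0, 0, 0, 0]
    - [-0.925, 0.108, 0, 0, 0, 0]
    - [-0.925, 0.108, 0, 0, 0, 0]
    - [-0.925, 0.108, 0, 0, 0, 0]

```text
clock: 67.75
tool_pos: [0.6146, 0.2376, 0.1768]
tool_rot: [0.745, 0.667, -0.002, -0.0]
contact_force: [0.2, 0.3, 0.9]
gripper_width: 0.0511
grip_force: 0.0
```

play_rows:
  moves:
    - [-0.925, 0.108, 0.31, 0, 0, 0]
    - [-0.925, 0.108, 0.31, 0, 0, 0]
    - [-0.925, 0.108, 0.31, 0, 0, 0]
    - [-0.925, 0.108, 0.31, 0, 0, 0]
    - [-0.925, 0.108, 0.31, 0, 0, 0]
    - [-0.925, 0.108, 0.31, 0, 0, 0]
    - [-0.925, 0.108, 0.31, 0, 0, 0]
    - [-0.925, 0.108, 0.31, 0, 0, 0]

```text
clock: 68.55
tool_pos: [0.6154, 0.0886, 0.127]
tool_rot: [0.745, 0.667, -0.002, -0.0]
contact_force: [0.6, 0.6, 0.6]
gripper_width: 0.0515
grip_force: 0.0
```

```bash
python3 - <<'E'
from h import *
comb([.616,.0886],down=.002)
E
```

```text
t 68.55 pos [0.6154 0.0886 0.127 ] psi 83.69 z [-0.003 -0.002 -1.   ] F [0.6 0.6 0.6] w 0.0515 g 0.0 q [ 0.09  0.16  1.34 -0.    1.64  0.2 ]
comb [617.1  90.4] [110.1  34.2] width dir -6.0 7019 zmed 0.0118
turn units [-0.07  0.06 -0.1 ] then shift units [0.25 0.07 6.19] | shift now-frame [0.28 0.1  6.18]
```

play_rows:
  moves:
    - [0.1, 0.08, 0.9, -0.07, 0.06, -0.1]
    - [0, 0, 0.9, 0, 0, 0]
    - [0, 0, 0.9, 0, 0, 0]
    - [0, 0, 0.9, 0, 0, 0]
    - [0, 0, 0.9, 0, 0, 0]
    - [0, 0, 0.8, 0, 0, 0]
    - [0, 0, 0.55, 0, 0, 0]
    - [0, 0, 0.37, 0, 0, 0]

```text
clock: 69.4
tool_pos: [0.6171, 0.0919, 0.002]
tool_rot: [0.743, 0.67, 0.001, -0.0]
contact_force: [0.0, -0.0, 0.2]
gripper_width: 0.0512
grip_force: 0.0
```

play_rows:
  moves:
    - [0, 0, 0, 0, 0, 0]
    - [0, 0, 0, 0, 0, 0]
    - [0, 0, 0, 0, 0, 0]
    - [0, 0, 0, 0, 0, 0]
    - [0, 0, 0, 0, 0, 0]
    - [0, 0, 0, 0, 0, 0]
    - [0, 0, 0, 0, 0, 0]
    - [0, 0, 0, 0, 0, 0]
  gripper: 0
  newtons: 50

```text
clock: 70.2
tool_pos: [0.6174, 0.0921, 0.0032]
tool_rot: [0.743, 0.67, 0.001, -0.0]
contact_force: [-0.4, 0.7, -0.9]
gripper_width: 0.0323
grip_force: 52.0
```

play_rows:
  moves:
    - [0, 0, -0.98, 0, 0, 0]
    - [0, 0, -0.98, 0, 0, 0]
    - [0, 0, -0.98, 0, 0, 0]
    - [0, 0, -0.98, 0, 0, 0]
    - [0, 0, -0.98, 0, 0, 0]
    - [0, 0, -0.98, 0, 0, 0]
    - [0, 0, -0.98, 0, 0, 0]
    - [0, 0, -0.98, 0, 0, 0]

```text
clock: 71.0
tool_pos: [0.617, 0.0918, 0.1607]
tool_rot: [0.743, 0.67, 0.001, -0.0]
contact_force: [-0.1, -0.2, -1.2]
gripper_width: 0.0323
grip_force: 52.0
```

```bash
python3 - <<'E'
from h import *
st(); inhand(); rackplan(-.07,-.0012,.09)
E
```

```text
t 71.0 pos [0.617  0.0918 0.1607] psi 84.09 z [ 0.002  0.002 -1.   ] F [-0.1 -0.2 -1.2] w 0.0323 g 52.0 q [0.09 0.15 1.29 0.   1.7  0.2 ]
comb in tool 17788 [[-56.6 -18.3 -10.7]
 [ 11.1  -1.4  -8.8]
 [ 53.4  15.3   0. ]]
turn units [  4.02   3.1  -25.81] then shift units [-0.85 12.84  1.65] | shift now-frame [12.52 -2.84  1.84]
```

play_rows:
  moves:
    - [0, 0, -0.05, 0.155, 0.119, -0.993]
    - [0, 0, -0.05, 0.155, 0.119, -0.993]
    - [0, 0, -0.05, 0.155, 0.119, -0.993]
    - [0, 0, -0.05, 0.155, 0.119, -0.993]
    - [0, 0, -0.05, 0.155, 0.119, -0.993]
    - [0, 0, -0.05, 0.155, 0.119, -0.993]
    - [0, 0, -0.05, 0.155, 0.119, -0.993]
    - [0, 0, -0.05, 0.155, 0.119, -0.993]

```text
clock: 71.85
tool_pos: [0.6173, 0.0915, 0.1672]
tool_rot: [0.529, 0.847, -0.003, -0.054]
contact_force: [-0.3, 0.3, -0.6]
gripper_width: 0.0321
grip_force: 52.0
```

play_rows:
  moves:
    - [0, 0, -0.05, 0.155, 0.119, -0.993]
    - [0, 0, -0.05, 0.155, 0.119, -0.993]
    - [0, 0, -0.05, 0.155, 0.119, -0.993]
    - [0, 0, -0.05, 0.155, 0.119, -0.993]
    - [0, 0, -0.05, 0.155, 0.119, -0.993]
    - [0, 0, -0.05, 0.155, 0.119, -0.993]
    - [0, 0, -0.05, 0.155, 0.119, -0.993]
    - [0, 0, -0.05, 0.155, 0.119, -0.993]

```text
clock: 72.65
tool_pos: [0.6185, 0.0911, 0.1751]
tool_rot: [0.274, 0.956, -0.007, -0.103]
contact_force: [0.5, 0.7, -0.9]
gripper_width: 0.0323
grip_force: 52.0
```

play_rows:
  moves:
    - [0, 0, -0.05, 0.155, 0.119, -0.993]
    - [0, 0, -0.05, 0.155, 0.119, -0.993]
    - [0, 0, -0.05, 0.155, 0.119, -0.993]
    - [0, 0, -0.05, 0.155, 0.119, -0.993]
    - [0, 0, -0.05, 0.155, 0.119, -0.993]
    - [0, 0, -0.05, 0.155, 0.119, -0.993]
    - [0, 0, -0.05, 0.155, 0.119, -0.993]
    - [0, 0, -0.05, 0.155, 0.119, -0.993]

```text
clock: 73.45
tool_pos: [0.6205, 0.091, 0.1828]
tool_rot: [-0.003, 0.99, -0.01, -0.144]
contact_force: [-0.1, -0.8, 0.1]
gripper_width: 0.032
grip_force: 52.0
```

play_rows:
  moves:
    - [0, 0, 0, 0.155, 0.119, -0.993]
    - [0, 0, 0, 0.155, 0.119, -0.993]
    - [-0.06, 0.91, 0, 0, 0, 0]
    - [-0.06, 0.91, 0, 0, 0, 0]
    - [-0.06, 0.91, 0, 0, 0, 0]
    - [-0.06, 0.91, 0, 0, 0, 0]
    - [-0.06, 0.91, 0, 0, 0, 0]
    - [-0.06, 0.91, 0, 0, 0, 0]

```text
clock: 74.25
tool_pos: [0.6112, 0.202, 0.1814]
tool_rot: [-0.072, 0.986, -0.011, -0.152]
contact_force: [-0.4, 0.8, -0.5]
gripper_width: 0.0321
grip_force: 52.0
```

```bash
python3 - <<'E'
from h import *
st(); rackpose(); rackplan(-.068,-.0012,.075); rackplan(-.068,-.0012,.036)
E
```

```text
t 74.25 pos [0.6112 0.202  0.1814] psi -171.67 z [-0.298 -0.044 -0.954] F [-0.4  0.8 -0.5] w 0.0321 g 52.0 q [ 0.25  0.5   0.86  0.04  2.08 -1.45]
tcp in rack mm [ -83.5 -148.1  141.1] F rack [-0.1  0.9 -0.5]
turn units [-0.01 -0.08  0.01] then shift units [-0.77  7.34  3.3 ] | shift now-frame [-0.8   7.34  3.29]
turn units [-0.01 -0.08  0.01] then shift units [-0.77  7.34  5.25] | shift now-frame [-0.81  7.35  5.24]
```

play_rows:
  moves:
    - [-0.096, 0.92, 0.3, 0, -0.01, 0]
    - [-0.096, 0.92, 0.3, 0, -0.01, 0]
    - [-0.096, 0.92, 0.3, 0, -0.01, 0]
    - [-0.096, 0.92, 0.3, 0, -0.01, 0]
    - [-0.096, 0.92, 0.3, 0, -0.01, 0]
    - [-0.096, 0.92, 0.3, 0, -0.01, 0]
    - [-0.096, 0.92, 0.3, 0, -0.01, 0]
    - [-0.096, 0.92, 0.3, 0, -0.01, 0]

```text
clock: 75.05
tool_pos: [0.5903, 0.3472, 0.1304]
tool_rot: [-0.072, 0.986, -0.011, -0.149]
contact_force: [0.8, 0.7, -1.0]
gripper_width: 0.0325
grip_force: 52.0
```

play_rows:
  moves:
    - [0, 0, 0.35, 0, 0, 0]
    - [0, 0, 0.35, 0, 0, 0]
    - [0, 0, 0.35, 0, 0, 0]
    - [0, 0, 0.35, 0, 0, 0]
    - [0, 0, 0.35, 0, 0, 0]
    - [0, 0, 0.35, 0, 0, 0]
    - [0, 0, 0.35, 0, 0, 0]
    - [0, 0, 0.35, 0, 0, 0]

```text
clock: 75.85
tool_pos: [0.574, 0.3431, 0.077]
tool_rot: [-0.072, 0.986, -0.011, -0.149]
contact_force: [0.5, -0.1, -1.0]
gripper_width: 0.0321
grip_force: 52.0
```

```bash
python3 - <<'E'
from h import *
st(); rackpose(); inhand(); rackplan(-.068,-.0012,.029)
E
```

```text
t 75.85 pos [0.574  0.3431 0.077 ] psi -171.71 z [-0.293 -0.043 -0.955] F [ 0.5 -0.1 -1. ] w 0.0321 g 52.0 q [ 0.44  0.56  0.96  0.09  1.91 -1.25]
tcp in rack mm [-68.3  -3.   36.4] F rack [ 0.7 -0.2 -0.9]
comb in tool 17707 [[-56.8 -15.5 -10.3]
 [ 11.2   1.5  -8.5]
 [ 53.3  18.3   0.8]]
turn units [-0.02 -0.03  0.  ] then shift units [-0.03  0.09  0.29] | shift now-frame [-0.03  0.09  0.29]
```

play_rows:
  moves:
    - [0, 0.09, 0.05, 0, -0.03, 0]
    - [0, 0, 0.05, 0, 0, 0]
    - [0, 0, 0.05, 0, 0, 0]
    - [0, 0, 0.05, 0, 0, 0]
    - [0, 0, 0.05, 0, 0, 0]
    - [0, 0, 0.05, 0, 0, 0]
    - [0, 0, 0.05, 0, 0, 0]
    - [0, 0, 0.04, 0, 0, 0]

```text
clock: 76.7
tool_pos: [0.5715, 0.3447, 0.0699]
tool_rot: [-0.072, 0.986, -0.011, -0.148]
contact_force: [0.7, 0.5, -1.4]
gripper_width: 0.0321
grip_force: 52.0
```

play_rows:
  moves:
    - [-0.07, 0, 0, 0, 0, 0]
    - [-0.07, 0, 0, 0, 0, 0]
    - [-0.07, 0, 0, 0, 0, 0]
    - [-0.07, 0, 0, 0, 0, 0]
    - [-0.07, 0, 0, 0, 0, 0]
    - [-0.07, 0, 0, 0, 0, 0]
    - [-0.07, 0, 0, 0, 0, 0]
    - [-0.05, 0, 0, 0, 0, 0]

```text
clock: 77.5
tool_pos: [0.5816, 0.3462, 0.0668]
tool_rot: [-0.072, 0.986, -0.011, -0.149]
contact_force: [-3.9, -0.6, 1.0]
gripper_width: 0.0322
grip_force: 52.1
```

```bash
python3 - <<'E'
from h import *
st(); rackpose()
E
```

```text
t 77.5 pos [0.5816 0.3462 0.0668] psi -171.7 z [-0.291 -0.043 -0.956] F [-3.9 -0.6  1. ] w 0.0322 g 52.1 q [ 0.44  0.59  0.94  0.09  1.9  -1.26]
tcp in rack mm [-57.7  -1.1  29. ] F rack [-4.  -0.1 -0.2]
```

play_rows:
  moves:
    - [0, 0, 0.04, 0, 0, 0]
    - [0, 0, 0.04, 0, 0, 0]
    - [0, 0, 0.03, 0, 0, 0]
    - [0, 0, 0, 0, 0, 0]
    - [0, 0, 0, 0, 0, 0]
    - [0, 0, 0, 0, 0, 0]
    - [0, 0, 0, 0, 0, 0]
    - [0, 0, 0, 0, 0, 0]

```text
clock: 78.3
tool_pos: [0.5811, 0.3462, 0.065]
tool_rot: [-0.072, 0.986, -0.011, -0.148]
contact_force: [-2.0, -0.2, 3.9]
gripper_width: 0.0325
grip_force: 52.3
```

play_rows:
  moves:
    - [0, 0, 0, 0, 0, 0]
    - [0, 0, 0, 0, 0, 0]
    - [0, 0, 0, 0, 0, 0]
    - [0, 0, 0, 0, 0, 0]
    - [0, 0, 0, 0, 0, 0]
    - [0, 0, 0, 0, 0, 0]
    - [0, 0, 0, 0, 0, 0]
    - [0, 0, 0, 0, 0, 0]
  gripper: 0.6

```text
clock: 79.1
tool_pos: [0.5812, 0.3461, 0.0647]
tool_rot: [-0.072, 0.986, -0.011, -0.148]
contact_force: [-0.5, -0.5, 0.7]
gripper_width: 0.0512
grip_force: 0.0
```

play_rows:
  moves:
    - [0, 0, -0.75, 0, 0, 0]
    - [0, 0, -0.75, 0, 0, 0]
    - [0, 0, -0.75, 0, 0, 0]
    - [0, 0, -0.75, 0, 0, 0]
    - [0, 0, -0.75, 0, 0, 0]
    - [0, 0, -0.75, 0, 0, 0]
    - [0, 0, -0.75, 0, 0, 0]
    - [0, 0, -0.75, 0, 0, 0]

```text
clock: 79.9
tool_pos: [0.6162, 0.3513, 0.18]
tool_rot: [-0.072, 0.986, -0.011, -0.148]
contact_force: [-0.1, 0.2, -0.1]
gripper_width: 0.0512
grip_force: 0.0
```

```bash
python3 - <<'E'
from h import *
stack()
im,d,P=grab('top'); Z=P[...,2]
roi=np.zeros(Z.shape,bool); roi[140:280,195:285]=1
blobs(roi&(Z>.0075)&(Z<.03),P,100)
plan([.739,.086,.13],99)
E
```

```text
t 79.9 pos [0.6162 0.3513 0.18  ] psi -171.7 z [-0.291 -0.043 -0.956] F [-0.1  0.2 -0.1] w 0.0512 g 0.0 q [ 0.43  0.7   0.59  0.1   2.14 -1.24]
tcp in rack mm [-57.8  -1.  147.5] F rack [ 0.   0.2 -0.1]
stack n 6543 ztop 36.5 rect [array([-56.1,   0.4]), array([109.6,  33.6]), np.float64(0.1)] x [-110.8   -1.6] y [-16.2  17.1]
tilt [ 0.    -0.    35.649]
all x [-110.9   -1.1] y [-16.4  17.2]
px [252. 153.] n 541 ctr [0.7385 0.0854 0.0126] z [0.0084 0.0124 0.0177] rect [738.7  86.8] [ 35.6 112.8] 8.0
turn units [-3.27 -3.33 22.15] then shift units [-14.07   3.95   2.6 ] | shift now-frame [ -4.7  -14.02   1.28]
```

play_rows:
  moves:
    - [0, 0, 0, -0.136, -0.139, 0.929]
    - [0, 0, 0, -0.136, -0.139, 0.929]
    - [0, 0, 0, -0.136, -0.139, 0.929]
    - [0, 0, 0, -0.136, -0.139, 0.929]
    - [0, 0, 0, -0.136, -0.139, 0.929]
    - [0, 0, 0, -0.136, -0.139, 0.929]
    - [0, 0, 0, -0.136, -0.139, 0.929]
    - [0, 0, 0, -0.136, -0.139, 0.929]

```text
clock: 80.8
tool_pos: [0.6157, 0.3512, 0.1783]
tool_rot: [0.19, 0.976, -0.009, -0.105]
contact_force: [1.0, -0.3, -0.2]
gripper_width: 0.0513
grip_force: 0.0
```

play_rows:
  moves:
    - [0, 0, 0, -0.136, -0.139, 0.929]
    - [0, 0, 0, -0.136, -0.139, 0.929]
    - [0, 0, 0, -0.136, -0.139, 0.929]
    - [0, 0, 0, -0.136, -0.139, 0.929]
    - [0, 0, 0, -0.136, -0.139, 0.929]
    - [0, 0, 0, -0.136, -0.139, 0.929]
    - [0, 0, 0, -0.136, -0.139, 0.929]
    - [0, 0, 0, -0.136, -0.139, 0.929]

```text
clock: 81.6
tool_pos: [0.6156, 0.3512, 0.1783]
tool_rot: [0.437, 0.898, -0.006, -0.055]
contact_force: [-0.3, 0.1, -0.0]
gripper_width: 0.0511
grip_force: 0.0
```

play_rows:
  moves:
    - [0, 0, 0, -0.136, -0.139, 0.929]
    - [0, 0, 0, -0.136, -0.139, 0.929]
    - [0, 0, 0, -0.136, -0.139, 0.929]
    - [0, 0, 0, -0.136, -0.139, 0.929]
    - [0, 0, 0, -0.136, -0.139, 0.929]
    - [0, 0, 0, -0.136, -0.139, 0.929]
    - [0, 0, 0, -0.136, -0.139, 0.929]
    - [0, 0, 0, -0.136, -0.139, 0.929]

```text
clock: 82.4
tool_pos: [0.6156, 0.3511, 0.1783]
tool_rot: [0.654, 0.756, -0.003, -0.0]
contact_force: [-0.1, 0.0, -0.8]
gripper_width: 0.0513
grip_force: 0.0
```

play_rows:
  moves:
    - [-0.88, 0.15, 0, 0, 0, 0]
    - [-0.88, 0.15, 0, 0, 0, 0]
    - [-0.88, 0.15, 0, 0, 0, 0]
    - [-0.88, 0.15, 0, 0, 0, 0]
    - [-0.88, 0.15, 0, 0, 0, 0]
    - [-0.88, 0.15, 0, 0, 0, 0]
    - [-0.88, 0.15, 0, 0, 0, 0]
    - [-0.88, 0.15, 0, 0, 0, 0]

```text
clock: 83.2
tool_pos: [0.661, 0.214, 0.1798]
tool_rot: [0.653, 0.757, -0.003, -0.0]
contact_force: [-0.6, 0.3, 0.7]
gripper_width: 0.051
grip_force: 0.0
```

play_rows:
  moves:
    - [-0.88, 0.32, 0.3, 0, 0, 0]
    - [-0.88, 0.32, 0.3, 0, 0, 0]
    - [-0.88, 0.32, 0.3, 0, 0, 0]
    - [-0.88, 0.32, 0.3, 0, 0, 0]
    - [-0.88, 0.32, 0.3, 0, 0, 0]
    - [-0.88, 0.32, 0.3, 0, 0, 0]
    - [-0.88, 0.32, 0.3, 0, 0, 0]
    - [-0.88, 0.32, 0.3, 0, 0, 0]

```text
clock: 84.0
tool_pos: [0.7323, 0.0822, 0.1314]
tool_rot: [0.653, 0.757, -0.003, -0.0]
contact_force: [-0.4, -0.3, -0.7]
gripper_width: 0.0513
grip_force: 0.0
```

```bash
python3 - <<'E'
from h import *
comb([.7386,.0865],'w12.png',down=.002)
E
```

```text
t 84.0 pos [0.7323 0.0822 0.1314] psi 98.44 z [-0.004 -0.004 -1.   ] F [-0.4 -0.3 -0.7] w 0.0513 g 0.0 q [ 0.07  0.48  0.95 -0.    1.72 -0.08]
comb [740.   87.1] [ 34.3 110.7] width dir 8.2 6905 zmed 0.0117
turn units [-0.09  0.07  0.03] then shift units [0.35 0.41 6.38] | shift now-frame [0.38 0.45 6.38]
```

View pics/w12.png

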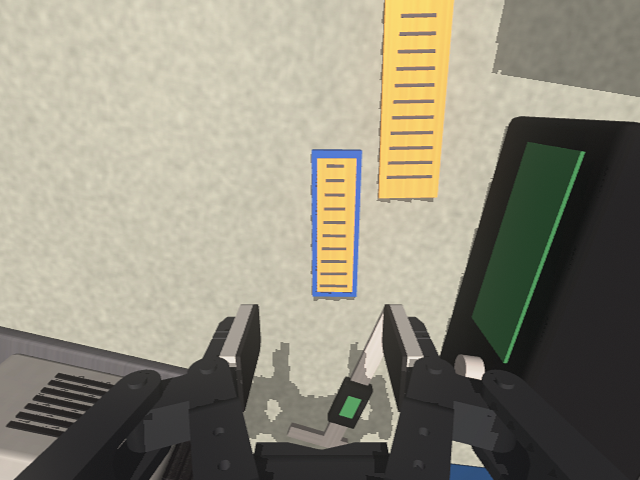

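play_rows:
  moves:
    - [0.05, 0.2, 0.5, -0.09, 0.07, 0.03]
    - [0.05, 0.22, 0.9, 0, 0, 0]
    - [0, 0, 0.9, 0, 0, 0]
    - [0, 0, 0.9, 0, 0, 0]
    - [0, 0, 0.9, 0, 0, 0]
    - [0, 0, 0.9, 0, 0, 0]
    - [0, 0, 0.8, 0, 0, 0]
    - [0, 0, 0.57, 0, 0, 0]

```text
clock: 84.85
tool_pos: [0.739, 0.0872, 0.0023]
tool_rot: [0.654, 0.757, 0.001, -0.001]
contact_force: [0.1, -0.1, -0.4]
gripper_width: 0.0513
grip_force: 0.0
```

```bash
python3 - <<'E'
from h import *
st(); plan([.740,.0855,.003],98.2)
E
```

```text
t 84.85 pos [0.739  0.0872 0.0023] psi 98.34 z [-0.     0.002 -1.   ] F [ 0.1 -0.1 -0.4] w 0.0513 g 0.0 q [ 0.07  0.54  1.09  0.    1.51 -0.07]
turn units [-0.   -0.03  0.04] then shift units [-0.09  0.04 -0.04] | shift now-frame [-0.09  0.03 -0.04]
```

play_rows:
  moves:
    - [0, 0, 0, 0, 0, 0]
    - [0, 0, 0, 0, 0, 0]
    - [0, 0, 0, 0, 0, 0]
    - [0, 0, 0, 0, 0, 0]
    - [0, 0, 0, 0, 0, 0]
    - [0, 0, 0, 0, 0, 0]
    - [0, 0, 0, 0, 0, 0]
    - [0, 0, 0, 0, 0, 0]
  gripper: 0
  newtons: 50

```text
clock: 85.65
tool_pos: [0.7397, 0.087, 0.0046]
tool_rot: [0.654, 0.757, 0.001, -0.0]
contact_force: [0.5, -0.2, -0.7]
gripper_width: 0.0322
grip_force: 52.3
```

play_rows:
  moves:
    - [0, -0.1, -0.98, 0, 0, 0]
    - [0, -0.1, -0.98, 0, 0, 0]
    - [0, -0.1, -0.98, 0, 0, 0]
    - [0, -0.1, -0.98, 0, 0, 0]
    - [0, -0.1, -0.98, 0, 0, 0]
    - [0, -0.1, -0.98, 0, 0, 0]
    - [0, -0.1, -0.98, 0, 0, 0]
    - [0, -0.1, -0.98, 0, 0, 0]

```text
clock: 86.45
tool_pos: [0.7238, 0.0844, 0.1656]
tool_rot: [0.654, 0.757, 0.002, 0.001]
contact_force: [-0.2, -0.6, -0.6]
gripper_width: 0.0322
grip_force: 52.3
```

play_rows:
  moves:
    - [0, -0.95, 0, 0, 0, 0]
    - [0, -0.95, 0, 0, 0, 0]
    - [0, -0.95, 0, 0, 0, 0]
    - [0, -0.95, 0, 0, 0, 0]
    - [0, -0.95, 0, 0, 0, 0]
    - [0, -0.95, 0, 0, 0, 0]
    - [0, 0, 0, 0, 0, 0]
    - [0, 0, 0, 0, 0, 0]

```text
clock: 87.25
tool_pos: [0.6115, 0.0679, 0.1638]
tool_rot: [0.654, 0.757, 0.003, 0.001]
contact_force: [-0.3, -0.3, -1.4]
gripper_width: 0.0323
grip_force: 52.3
```

```bash
python3 - <<'E'
from h import *
st(); inhand(); rackplan(-.07,-.0012,.1)
E
```

```text
t 87.25 pos [0.6115 0.0679 0.1638] psi 98.32 z [ 0.005  0.002 -1.   ] F [-0.3 -0.3 -1.4] w 0.0323 g 52.3 q [ 0.05  0.12  1.32  0.    1.7  -0.09]
comb in tool 18027 [[-54.9 -18.  -10.8]
 [ 13.1  -1.1  -8.9]
 [ 55.1  15.7   0.7]]
turn units [  3.44   3.41 -22.29] then shift units [-1.3  13.98  0.9 ] | shift now-frame [13.98  0.98  1.27]
```

play_rows:
  moves:
    - [0, 0, -0.05, 0.143, 0.142, -0.929]
    - [0, 0, -0.05, 0.143, 0.142, -0.929]
    - [0, 0, -0.05, 0.143, 0.142, -0.929]
    - [0, 0, -0.05, 0.143, 0.142, -0.929]
    - [0, 0, -0.05, 0.143, 0.142, -0.929]
    - [0, 0, -0.05, 0.143, 0.142, -0.929]
    - [0, 0, -0.05, 0.143, 0.142, -0.929]
    - [0, 0, -0.05, 0.143, 0.142, -0.929]

```text
clock: 88.1
tool_pos: [0.6121, 0.0677, 0.1694]
tool_rot: [0.436, 0.898, -0.003, -0.055]
contact_force: [0.2, 1.0, -0.8]
gripper_width: 0.0323
grip_force: 52.3
```

play_rows:
  moves:
    - [0, 0, -0.05, 0.143, 0.142, -0.929]
    - [0, 0, -0.05, 0.143, 0.142, -0.929]
    - [0, 0, -0.05, 0.143, 0.142, -0.929]
    - [0, 0, -0.05, 0.143, 0.142, -0.929]
    - [0, 0, -0.05, 0.143, 0.142, -0.929]
    - [0, 0, -0.05, 0.143, 0.142, -0.929]
    - [0, 0, -0.05, 0.143, 0.142, -0.929]
    - [0, 0, -0.05, 0.143, 0.142, -0.929]

```text
clock: 88.9
tool_pos: [0.6133, 0.0674, 0.1771]
tool_rot: [0.188, 0.976, -0.007, -0.106]
contact_force: [-0.3, 0.2, -0.9]
gripper_width: 0.0322
grip_force: 52.3
```

play_rows:
  moves:
    - [0, 0, -0.05, 0.143, 0.142, -0.929]
    - [0, 0, -0.05, 0.143, 0.142, -0.929]
    - [0, 0, -0.05, 0.143, 0.142, -0.929]
    - [0, 0, -0.05, 0.143, 0.142, -0.929]
    - [0, 0, -0.05, 0.143, 0.142, -0.929]
    - [0, 0, -0.05, 0.143, 0.142, -0.929]
    - [0, 0, -0.05, 0.143, 0.142, -0.929]
    - [0, 0, -0.05, 0.143, 0.142, -0.929]

```text
clock: 89.7
tool_pos: [0.6153, 0.0674, 0.1848]
tool_rot: [-0.073, 0.986, -0.011, -0.15]
contact_force: [-0.0, -0.4, -0.7]
gripper_width: 0.0326
grip_force: 52.3
```

play_rows:
  moves:
    - [-0.08, 0.87, 0, 0, 0, 0]
    - [-0.08, 0.87, 0, 0, 0, 0]
    - [-0.08, 0.87, 0, 0, 0, 0]
    - [-0.08, 0.87, 0, 0, 0, 0]
    - [-0.08, 0.87, 0, 0, 0, 0]
    - [-0.08, 0.87, 0, 0, 0, 0]
    - [-0.08, 0.87, 0, 0, 0, 0]
    - [-0.08, 0.87, 0, 0, 0, 0]

```text
clock: 90.5
tool_pos: [0.6063, 0.2084, 0.181]
tool_rot: [-0.071, 0.986, -0.011, -0.15]
contact_force: [-0.6, 0.3, -1.4]
gripper_width: 0.0325
grip_force: 52.4
```

```bash
python3 - <<'E'
from h import *
st(); rackpose(); inhand(); rackplan(-.067,-.0012,.049)
E
```

```text
t 90.5 pos [0.6063 0.2084 0.181 ] psi -171.71 z [-0.295 -0.043 -0.955] F [-0.6  0.3 -1.4] w 0.0325 g 52.4 q [ 0.26  0.49  0.88  0.04  2.08 -1.44]
tcp in rack mm [ -87.  -141.   139.6] F rack [-0.1  0.4 -1.4]
comb in tool 17890 [[-55.4 -15.3 -10.4]
 [ 12.9   1.5  -8.6]
 [ 54.6  18.3  -0.4]]
turn units [ 0.02 -0.04  0.05] then shift units [-1.01  6.85  4.51] | shift now-frame [-1.04  6.84  4.52]
```

play_rows:
  moves:
    - [-0.126, 0.86, 0.2, 0, -0.005, 0.006]
    - [-0.126, 0.86, 0.2, 0, -0.005, 0.006]
    - [-0.126, 0.86, 0.2, 0, -0.005, 0.006]
    - [-0.126, 0.86, 0.2, 0, -0.005, 0.006]
    - [-0.126, 0.86, 0.2, 0, -0.005, 0.006]
    - [-0.126, 0.86, 0.2, 0, -0.005, 0.006]
    - [-0.126, 0.86, 0.2, 0, -0.005, 0.006]
    - [-0.126, 0.86, 0.2, 0, -0.005, 0.006]

```text
clock: 91.35
tool_pos: [0.5963, 0.3459, 0.144]
tool_rot: [-0.07, 0.986, -0.011, -0.149]
contact_force: [-0.4, -0.2, -1.1]
gripper_width: 0.0323
grip_force: 52.4
```

play_rows:
  moves:
    - [0, 0, 0.36, 0, 0, 0]
    - [0, 0, 0.36, 0, 0, 0]
    - [0, 0, 0.36, 0, 0, 0]
    - [0, 0, 0.36, 0, 0, 0]
    - [0, 0, 0.36, 0, 0, 0]
    - [0, 0, 0.36, 0, 0, 0]
    - [0, 0, 0.36, 0, 0, 0]
    - [0, 0, 0.36, 0, 0, 0]

```text
clock: 92.15
tool_pos: [0.5795, 0.3419, 0.089]
tool_rot: [-0.07, 0.986, -0.011, -0.149]
contact_force: [0.0, -0.1, -1.0]
gripper_width: 0.0322
grip_force: 52.3
```

```bash
python3 - <<'E'
from h import *
st(); rackpose(); rackplan(-.067,-.0012,.041)
E
```

```text
t 92.15 pos [0.5795 0.3419 0.089 ] psi -171.92 z [-0.292 -0.042 -0.955] F [ 0.  -0.1 -1. ] w 0.0322 g 52.3 q [ 0.44  0.57  0.92  0.09  1.93 -1.25]
tcp in rack mm [-66.8  -5.1  49.4] F rack [ 0.3 -0.1 -0.9]
turn units [ 0.01  0.01 -0.05] then shift units [0.01 0.19 0.42] | shift now-frame [0.01 0.19 0.42]
```

play_rows:
  moves:
    - [0, 0.1, 0.05, 0, 0, -0.05]
    - [0, 0.09, 0.05, 0, 0, 0]
    - [0, 0, 0.05, 0, 0, 0]
    - [0, 0, 0.05, 0, 0, 0]
    - [0, 0, 0.05, 0, 0, 0]
    - [0, 0, 0.05, 0, 0, 0]
    - [0, 0, 0.05, 0, 0, 0]
    - [0, 0, 0.05, 0, 0, 0]

```text
clock: 92.95
tool_pos: [0.5768, 0.3454, 0.0817]
tool_rot: [-0.071, 0.986, -0.011, -0.149]
contact_force: [-0.2, -0.0, 0.0]
gripper_width: 0.0321
grip_force: 52.3
```

play_rows:
  moves:
    - [-0.07, 0, 0, 0, 0, 0]
    - [-0.07, 0, 0, 0, 0, 0]
    - [-0.07, 0, 0, 0, 0, 0]
    - [-0.07, 0, 0, 0, 0, 0]
    - [-0.07, 0, 0, 0, 0, 0]
    - [-0.07, 0, 0, 0, 0, 0]
    - [-0.07, 0, 0, 0, 0, 0]
    - [-0.07, 0, 0, 0, 0, 0]

```text
clock: 93.75
tool_pos: [0.5867, 0.3469, 0.0786]
tool_rot: [-0.072, 0.986, -0.011, -0.15]
contact_force: [-6.6, -2.2, 2.2]
gripper_width: 0.0326
grip_force: 52.5
```

```bash
python3 - <<'E'
from h import *
st(); rackpose()
E
```

```text
t 93.75 pos [0.5867 0.3469 0.0786] psi -171.69 z [-0.294 -0.043 -0.955] F [-6.6 -2.2  2.2] w 0.0326 g 52.5 q [ 0.44  0.6   0.9   0.09  1.92 -1.26]
tcp in rack mm [-56.3  -1.2  41.9] F rack [-7.2 -1.2  0.1]
```

Contact with the backstop. Next I'll lower, release and retreat.

play_rows:
  moves:
    - [0.02, 0, 0.04, 0, 0, 0]
    - [0, 0, 0.04, 0, 0, 0]
    - [0, 0, 0.04, 0, 0, 0]
    - [0, 0, 0.02, 0, 0, 0]
    - [0, 0, 0, 0, 0, 0]
    - [0, 0, 0, 0, 0, 0]
    - [0, 0, 0, 0, 0, 0]
    - [0, 0, 0, 0, 0, 0]

```text
clock: 94.55
tool_pos: [0.586, 0.3469, 0.0766]
tool_rot: [-0.072, 0.986, -0.01, -0.149]
contact_force: [-4.7, -1.3, 4.6]
gripper_width: 0.0324
grip_force: 52.9
```

play_rows:
  moves:
    - [0, 0, 0, 0, 0, 0]
    - [0, 0, 0, 0, 0, 0]
    - [0, 0, 0, 0, 0, 0]
    - [0, 0, 0, 0, 0, 0]
    - [0, 0, 0, 0, 0, 0]
    - [0, 0, 0, 0, 0, 0]
    - [0, 0, 0, 0, 0, 0]
    - [0, 0, 0, 0, 0, 0]
  gripper: 0.6

```text
clock: 95.35
tool_pos: [0.5862, 0.3468, 0.076]
tool_rot: [-0.071, 0.986, -0.011, -0.149]
contact_force: [0.6, 0.2, 0.4]
gripper_width: 0.0513
grip_force: 0.0
```

play_rows:
  moves:
    - [0, 0, -0.75, 0, 0, 0]
    - [0, 0, -0.75, 0, 0, 0]
    - [0, 0, -0.75, 0, 0, 0]
    - [0, 0, -0.75, 0, 0, 0]
    - [0, 0, -0.75, 0, 0, 0]
    - [0, 0, -0.75, 0, 0, 0]
    - [0, 0, -0.75, 0, 0, 0]
    - [0, 0, -0.75, 0, 0, 0]

```text
clock: 96.15
tool_pos: [0.6214, 0.3519, 0.1912]
tool_rot: [-0.071, 0.986, -0.011, -0.149]
contact_force: [0.4, 1.2, -0.3]
gripper_width: 0.0513
grip_force: 0.0
```

```bash
python3 - <<'E'
from h import *
stack('w13.png')
plan([.449,-.285,.16],180)
E
```

```text
t 96.15 pos [0.6214 0.3519 0.1912] psi -171.71 z [-0.292 -0.042 -0.955] F [ 0.4  1.2 -0.3] w 0.0513 g 0.0 q [ 0.43  0.72  0.53  0.1   2.17 -1.24]
tcp in rack mm [-56.1  -1.2 159.8] F rack [ 0.7  1.1 -0.2]
stack n 6634 ztop 48.6 rect [array([-56.1,   0.4]), array([ 33.7, 109.3]), np.float64(90.0)] x [-110.5   -1.6] y [-16.3  17. ]
tilt [1.0000e-03 1.0000e-03 4.7686e+01]
all x [-110.9   -1.1] y [-16.5  17.4]
turn units [-0.28 -4.23  2.05] then shift units [  8.66 -31.85   1.7 ] | shift now-frame [ 12.09 -30.27   5.42]
```

View pics/w13.png

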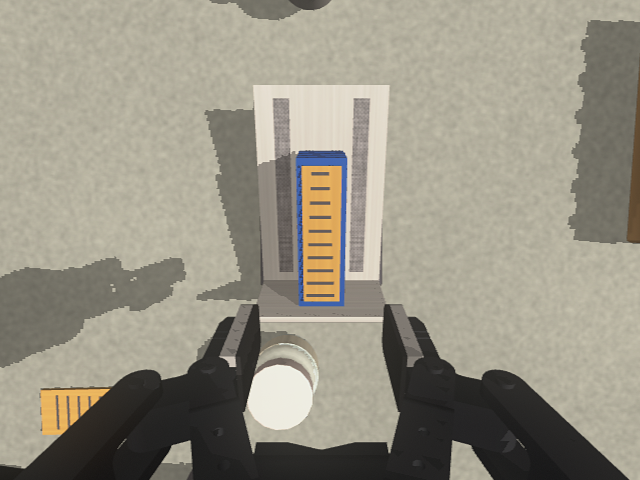

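All four combs lie in one flat pile against the backstop, stack at (321,228). Now the button.

play_rows:
  moves:
    - [0, 0, -0.1, -0.035, -0.53, 0.256]
    - [0, 0, -0.1, -0.035, -0.53, 0.256]
    - [0, 0, -0.1, -0.035, -0.53, 0.256]
    - [0, 0, -0.1, -0.035, -0.53, 0.256]
    - [0, 0, -0.1, -0.035, -0.53, 0.256]
    - [0, 0, -0.1, -0.035, -0.53, 0.256]
    - [0, 0, -0.1, -0.035, -0.53, 0.256]
    - [0, 0, -0.1, -0.035, -0.53, 0.256]

```text
clock: 97.0
tool_pos: [0.6237, 0.3522, 0.2061]
tool_rot: [-0.0, 1.0, -0.001, -0.001]
contact_force: [0.4, 0.1, -0.2]
gripper_width: 0.0513
grip_force: 0.0
```

play_rows:
  moves:
    - [0.28, -0.97, 0, 0, 0, 0]
    - [0.28, -0.97, 0, 0, 0, 0]
    - [0.28, -0.97, 0, 0, 0, 0]
    - [0.28, -0.97, 0, 0, 0, 0]
    - [0.28, -0.97, 0, 0, 0, 0]
    - [0.28, -0.97, 0, 0, 0, 0]
    - [0.28, -0.97, 0, 0, 0, 0]
    - [0.28, -0.97, 0, 0, 0, 0]
  gripper: 0
  newtons: 20

```text
clock: 97.8
tool_pos: [0.5787, 0.1962, 0.2064]
tool_rot: [-0.0, 1.0, -0.001, -0.002]
contact_force: [0.4, 0.2, 0.4]
gripper_width: -0.0001
grip_force: 0.0
```

play_rows:
  moves:
    - [0.28, -0.97, 0, 0, 0, 0]
    - [0.28, -0.97, 0, 0, 0, 0]
    - [0.28, -0.97, 0, 0, 0, 0]
    - [0.28, -0.97, 0, 0, 0, 0]
    - [0.28, -0.97, 0, 0, 0, 0]
    - [0.28, -0.97, 0, 0, 0, 0]
    - [0.28, -0.97, 0, 0, 0, 0]
    - [0.28, -0.97, 0, 0, 0, 0]

```text
clock: 98.6
tool_pos: [0.534, 0.041, 0.2069]
tool_rot: [-0.0, 1.0, -0.001, -0.001]
contact_force: [0.5, 0.3, 0.6]
gripper_width: -0.0001
grip_force: 0.0
```

play_rows:
  moves:
    - [0.28, -0.97, 0, 0, 0, 0]
    - [0.28, -0.97, 0, 0, 0, 0]
    - [0.28, -0.97, 0, 0, 0, 0]
    - [0.28, -0.97, 0, 0, 0, 0]
    - [0.28, -0.97, 0, 0, 0, 0]
    - [0.28, -0.97, 0, 0, 0, 0]
    - [0.28, -0.97, 0, 0, 0, 0]
    - [0.28, -0.97, 0, 0, 0, 0]

```text
clock: 99.4
tool_pos: [0.4894, -0.1141, 0.2073]
tool_rot: [-0.0, 1.0, -0.001, -0.001]
contact_force: [0.1, -0.0, 0.1]
gripper_width: -0.0002
grip_force: 0.0
```

play_rows:
  moves:
    - [0.28, -0.97, 0, 0, 0, 0]
    - [0.28, -0.97, 0, 0, 0, 0]
    - [0.28, -0.97, 0, 0, 0, 0]
    - [0.28, -0.97, 0, 0, 0, 0]
    - [0.28, -0.97, 0, 0, 0, 0]
    - [0.28, -0.97, 0, 0, 0, 0]
    - [0.28, -0.97, 0, 0, 0, 0]
    - [0, 0, 0, 0, 0, 0]

```text
clock: 100.2
tool_pos: [0.4499, -0.251, 0.2075]
tool_rot: [0.001, 1.0, -0.001, -0.002]
contact_force: [0.7, -0.1, 0.1]
gripper_width: -0.0001
grip_force: 0.0
```

```bash
python3 - <<'E'
from h import *
st(); im,d,P=grab('wrist','w14.png'); Z=P[...,2]
m=(Z>.073)&(Z<.081)&(np.hypot(P[...,0]-.449,P[...,1]+.286)<.03)
blobs(m,P,100)
near=np.hypot(P[...,0]-.5608,P[...,1]+.2858)<.035
print('lip z',np.median(Z[near&(Z>.14)&(Z<.16)]))
h=(Z>.178)&(Z<.186)&(np.hypot(P[...,0]-.534,P[...,1]+.1743)<.04); blobs(h,P,50)
T,dd,PT=grab('top','t3.png'); ZT=PT[...,2]; roi=np.zeros(ZT.shape,bool); roi[180:250,320:380]=1; print('top handle'); blobs(roi&(ZT>.16)&(ZT<.2),PT,10)
plan([.449,-.286,.1],180)
E
```

```text
t 100.2 pos [ 0.4499 -0.251   0.2075] psi 179.89 z [-0.004 -0.002 -1.   ] F [ 0.7 -0.1  0.1] w -0.0001 g 0.0 q [-0.57 -0.14  1.5  -0.    1.78 -2.14]
px [278. 229.] n 1474 ctr [ 0.4495 -0.2822  0.0768] z [0.075  0.0769 0.0781] rect [ 450.1 -282.4] [32.4 33.4] 2.5
lip z nan
px [440. 432.] n 101 ctr [ 0.5366 -0.1824  0.1813] z [0.1785 0.1818 0.1827] rect [ 537.5 -180.8] [13.8  4.5] 60.1
top handle
px [360. 230.] n 108 ctr [ 0.5325 -0.1751  0.1803] z [0.1705 0.1816 0.1857] rect [ 533.2 -175.6] [23.9 23. ] 38.5
turn units [-0.02 -0.04  0.  ] then shift units [ 0.08 -1.84  5.38] | shift now-frame [ 0.07 -1.84  5.38]
  return _methods._mean(a, axis=axis, dtype=dtype,
  ret = ret.dtype.type(ret / rcount)
```

play_rows:
  moves:
    - [0, -0.25, 0.5, 0, 0, 0]
    - [0, -0.25, 0.7, 0, 0, 0]
    - [0, -0.25, 0.7, 0, 0, 0]
    - [0, -0.25, 0.7, 0, 0, 0]
    - [0, -0.25, 0.7, 0, 0, 0]
    - [0, -0.2, 0.7, 0, 0, 0]
    - [0, -0.12, 0.7, 0, 0, 0]
    - [0, 0, 0.7, 0, 0, 0]

```text
clock: 101.1
tool_pos: [0.4504, -0.2812, 0.0986]
tool_rot: [-0.0, 1.0, -0.001, -0.002]
contact_force: [-0.6, 0.6, 0.8]
gripper_width: 0.0001
grip_force: 0.0
```

play_rows:
  moves:
    - [0, 0, 0.2, 0, 0, 0]
    - [0, 0, 0.2, 0, 0, 0]
    - [0, 0, 0.2, 0, 0, 0]
    - [0, 0, 0.12, 0, 0, 0]
    - [0, 0, 0.12, 0, 0, 0]
    - [0, 0, 0.12, 0, 0, 0]
    - [0, 0, 0.12, 0, 0, 0]
    - [0, 0, 0, 0, 0, 0]

```text
clock: 101.9
tool_pos: [0.4503, -0.2809, 0.078]
tool_rot: [-0.0, 1.0, -0.001, -0.002]
contact_force: [-0.8, 0.2, 0.5]
gripper_width: -0.0001
grip_force: 0.0
```

```bash
python3 -c "
from h import *
st()"
```

```text
t 101.9 pos [ 0.4503 -0.2809  0.078 ] psi -179.95 z [-0.004 -0.001 -1.   ] F [-0.8  0.2  0.5] w -0.0001 g 0.0 q [-0.62 -0.07  1.66 -0.    1.55 -2.19]
```

play_rows:
  moves:
    - [0, 0, 0.06, 0, 0, 0]
    - [0, 0, 0.06, 0, 0, 0]
    - [0, 0, 0.06, 0, 0, 0]
    - [0, 0, 0.06, 0, 0, 0]
    - [0, 0, 0.06, 0, 0, 0]
    - [0, 0, 0.06, 0, 0, 0]
    - [0, 0, 0, 0, 0, 0]
    - [0, 0, 0, 0, 0, 0]

```text
clock: 102.7
tool_pos: [0.4506, -0.281, 0.0715]
tool_rot: [-0.0, 1.0, -0.001, -0.001]
contact_force: [-0.7, 0.1, 4.3]
gripper_width: -0.0003
grip_force: 2.3
```

play_rows:
  moves:
    - [0, 0, 0.03, 0, 0, 0]
    - [0, 0, 0.03, 0, 0, 0]
    - [0, 0, 0.03, 0, 0, 0]
    - [0, 0, 0, 0, 0, 0]
    - [0, 0, 0, 0, 0, 0]
    - [0, 0, 0, 0, 0, 0]
    - [0, 0, 0, 0, 0, 0]
    - [0, 0, 0, 0, 0, 0]

```text
clock: 103.5
tool_pos: [0.4506, -0.2811, 0.0709]
tool_rot: [-0.0, 1.0, -0.001, -0.001]
contact_force: [-2.9, 2.3, 11.0]
gripper_width: 0.0
grip_force: 5.5
```

play_rows:
  moves:
    - [0, 0, -0.5, 0, 0, 0]
    - [0, 0, -0.8, 0, 0, 0]
    - [0, 0, -0.8, 0, 0, 0]
    - [0, 0, -0.8, 0, 0, 0]
    - [0, 0, -0.8, 0, 0, 0]
    - [0, 0, -0.8, 0, 0, 0]
    - [0, 0, -0.8, 0, 0, 0]
    - [0, 0, -0.8, 0, 0, 0]

```text
clock: 104.3
tool_pos: [0.4508, -0.2808, 0.1928]
tool_rot: [-0.0, 1.0, -0.001, -0.001]
contact_force: [-0.2, -0.9, -0.2]
gripper_width: 0.0003
grip_force: 0.0
```

```bash
python3 - <<'E'
from h import *
st(); im,d,P=grab('top','t4.png'); Q=(P-RO)@RK*1000; I=im.astype(int)
m=(abs(I[...,0]-I[...,2])>40)&(Q[...,2]>6)&(Q[...,2]<70)&(Q[...,0]>-150)&(Q[...,0]<10)&(abs(Q[...,1])<50)
print('stack',m.sum(),np.percentile(Q[m],[2,50,98],axis=0).round(1))
n=(np.hypot(P[...,0]-.5608,P[...,1]+.2858)<.02); print('lip z',np.percentile(P[n][:,2],[50,90]))
roi=np.zeros(n.shape,bool); roi[180:250,320:380]=1; blobs(roi&(P[...,2]>.16)&(P[...,2]<.2),P,10)
E
```

```text
t 104.3 pos [ 0.4508 -0.2808  0.1928] psi -179.95 z [-0.003 -0.002 -1.   ] F [-0.2 -0.9 -0.2] w 0.0003 g 0.0 q [-0.62 -0.1   1.49 -0.    1.75 -2.19]
stack 702 [[-113.2  -18.6   13.4]
 [ -67.8   -3.4   46.7]
 [  -7.4   13.8   53.3]]
lip z [0.14775361 0.15304173]
px [360. 230.] n 110 ctr [ 0.5325 -0.1752  0.1797] z [0.1659 0.1809 0.1856] rect [ 533.3 -175.8] [23.7 23.3] 46.6
```

```bash
python3 -c "
from h import *
print(env.job_done())"
```

```text
the job is handed in; nothing more can be done
None
```

The job is handed in at about 104 s: the sleeve is home in the port, the handwheel turned one full turn clockwise back to its start, all four combs are in one flat pile against the backstop, and the button was pressed fully down last (11 N); gripping the sleeve on the bench took three tries, the first at about 84 N, possibly on the finger knuckles rather than the pads, so the 40 N gripper-body limit may have been passed there.

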